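Refile the first-aid tins in their numbered rack

ROBOT

A 7-joint arm with a two-finger parallel gripper is mounted at the origin on the work surface. World frame = base frame: x ahead of the robot, y to its left, z up, the work surface at z = 0. Lengths are in mm, angles in rad, forces in N, time in s.
With the tool pointing down it reaches from about 425 to 875 mm from the base axis. Payload 4.7 kg.
Tool frame: the origin (TCP) lies at the very end of the fingers, on their centre line; the grasp point (between the pads) lies behind it (manip.grasp_offset is the z of the grasp point in the tool frame, in mm); z points along the fingers, y is the direction in which the jaws open and shut (so a half turn about z gives the same grasp; the last joint's range is limited). The gripper opens to 87 mm and grips with 3 to 60 N. Pads are 19 mm wide; open, the fingers measure 117 mm over their backs; the gripper's body (75 mm by 190 mm) begins 51 mm behind the grasp point.
Start: joints at [-1.208, 0.321, -0.07, 1.45, 0.023, 1.371, -0.057], TCP at [222.179, 610.87, 222.587] pointing down, gripper open.
Joint ranges: [-2.86, 2.86], [-0.3, 2.09], [-1.38, 1.24], [0.06, 2.45], [-1.56, 4.7], [0.09, 2.05], [-2.69, 2.69]. Speed limits (rad/s): [2.57, 2.57, 3.14, 3.14, 3.14, 3.14, 3.14].

INTERFACE

Orientations are given as [roll, pitch, yaw] about the fixed x, y, z axes, in that order (R = Rz(yaw) Ry(pitch) Rx(roll)).
In Python, from station import status, vision, manip gives the robot as it stands.
- The arm moves only by the tool jog_arm, never from a script. Its argument "motion" is a list of rows, each an object with "travel": the shift along the tool's x, y, z in mm, a list of three; "roll": the turn about the tool's z in rad; "claw": the opening, from 0 (shut) to 1 (fully open). A call has exactly 5 rows; each row shifts and turns the commanded pose from where the row before left it, along the tool's axes as they then stand; what a row does not reach is not made up. A row lasts 1/10 s, in which the tool goes at most 50 mm and 8.59 degrees, less where a joint would pass 70% of its speed; a pose out of reach is approached as far as the arm can. A call is refused whole if a number of a shift passes 50 or a number of a turn 0.15, either way. A call with a gripper value outside its range is refused whole. The fingers move at their own pace and stop on an object; "grip_force" is the grip in N (left out, the last holds). Time passes only in rows, so rows that do not move let the fingers close, or fill a call up. It gives the time, the measured TCP pose, the force and the opening at its end, in the units of the state.
- status.state(): the state, without advancing time (a new reading comes with each control period).
- vision.camera(name): name is "side" or "top" or "wrist"; returns a dict with "img" (420x560x3 uint8, red, green, blue), "fx", "fy", "cx", "cy" (pixels), "R" (3x3) and "t" (3): a world point X has camera coordinates R X + t. Camera axes: x right, y down, z forward; pixel columns grow to the right and rows downward; lengths in mm; the calibration is good to about 2 mm. A picture is of the moment at which its call begins. There is no depth.
- manip.sign_off(): hands the job in, once; it reports no verdict.
The state is a dict: "clock": time; "q": joint angles; "joint_velocities": joint speeds; "tau": joint torques, N m; "eef_pos": TCP position; "orientation": TCP orientation; "contact_force": force on the tool from outside, world axes, zero at the start; "torque": the same for the moment, N m; "finger_gap": finger opening in mm.
Only numpy, scipy, OpenCV 4.12 (cv2) and the standard library are available. Lean on these libraries where they do the work, as an engineer would, in place of code of your own. Each camera call takes 0.05 s, during which the arm holds its last target. There are 200 camera calls.

TASK

Put the first-aid rack back in order. The follower at the open end of the row slides back to give room. First take the wooden spacer block out of the row and stand it upright in the storage pocket with the same number of studs. Then stand every loose tin in the rack at its place in the number order (tallest at the end wall), pushing the neighbouring tins apart to make room and never lifting those out of the rack or tipping them over; finally slide the follower up so that the whole row is closed tight against the end wall, and leave the ointment jar, spray can and lotion bottle where they are.

Things in the scene. Friction and masses are not known exactly. Their poses are not given: they have to be found in the camera images.
- tin1: white first-aid tin number 1: 60 (own x) x 28 (own y) x 102 mm high, 1 small dark pip in a line on the lid, about 0.2 kg, mostly in its steel-banded foot, so it slides rather than tips; stands in the rack at the start. Origin: centre of its underside, z up. A half turn about z makes no difference.
- tin2: white first-aid tin number 2: 60 (own x) x 28 (own y) x 93 mm high, 2 small dark pips in a line on the lid, about 0.2 kg, mostly in its steel-banded foot, so it slides rather than tips; if present, loose on the bench at the start; belongs in the rack between tin1 and tin3. Origin: centre of its underside, z up. A half turn about z makes no difference.
- tin3: white first-aid tin number 3: 60 (own x) x 28 (own y) x 84 mm high, 3 small dark pips in a line on the lid, about 0.2 kg, mostly in its steel-banded foot, so it slides rather than tips; stands in the rack at the start. Origin: centre of its underside, z up. A half turn about z makes no difference.
- tin4: white first-aid tin number 4: 60 (own x) x 28 (own y) x 75 mm high, 4 small dark pips in a line on the lid, about 0.2 kg, mostly in its steel-banded foot, so it slides rather than tips; if present, loose on the bench at the start; belongs in the rack between tin3 and tin5. Origin: centre of its underside, z up. A half turn about z makes no difference.
- tin5: white first-aid tin number 5: 60 (own x) x 28 (own y) x 66 mm high, 5 small dark pips in a line on the lid, about 0.2 kg, mostly in its steel-banded foot, so it slides rather than tips; stands in the rack at the start. Origin: centre of its underside, z up. A half turn about z makes no difference.
- tin6: white first-aid tin number 6: 60 (own x) x 28 (own y) x 57 mm high, 6 small dark pips in a line on the lid, about 0.2 kg, mostly in its steel-banded foot, so it slides rather than tips; if present, loose on the bench at the start; belongs in the rack between tin5 and tin7. Origin: centre of its underside, z up. A half turn about z makes no difference.
- tin7: white first-aid tin number 7: 60 (own x) x 28 (own y) x 48 mm high, 7 small dark pips in a line on the lid, about 0.2 kg, mostly in its steel-banded foot, so it slides rather than tips; stands in the rack at the start. Origin: centre of its underside, z up. A half turn about z makes no difference.
- rack: wooden row rack fixed to the bench: floor 256 (own y) x 82 (own x) mm, its top 6 mm above the bench; a rail along each long edge, 66 mm apart inside, tops 16 mm above the bench. Tins stand on the floor in one row along own y, their 60 mm width along own x, tin1 (tallest) nearest the end wall at +y, numbers rising towards -y. Origin: centre of the underside, z up.
- rack_end (a point): middle of the inner face of the rack's fixed end wall (85 mm high), at the height of the rack floor: rack own x = 0, y = +122 mm, z = 6 mm. The row is packed against this face; the -y end of the rack is closed only by the follower.
- follower (a joint): position of the follower, the steel plate that slides along the rack and closes the row (m). 0: its pressing face (the face towards +y) is at rack own y = -26 mm; grows as it is drawn away towards -y, so the face is at y = -26 mm - value; range -0.09 to 0.078. It slides with about 2 N of friction and stays where it is left.
- follower_grip (a point): middle of the dark wooden grip on top of the follower, 84 mm above the bench; the grip is 36 (rack x) x 14 (rack y) x 30 mm high (top 97 mm above the bench); the plate under it is 62 (rack x) x 14 (rack y) mm, top 67 mm above the bench. The pressing face is 7 mm to rack +y of this point.
- spacer: pale wooden spacer block, 60 (own x) x 34 (own y) x 74 mm high, with two brass studs on top, about 0.1 kg; at the start it stands in the rack between tin7 and the follower. Origin: centre of its underside, z up. A half turn about z makes no difference.
- pocket1: dark wooden storage pocket with 1 brass stud on the wide rim that faces the robot, fixed to the bench: opening 66 (own x) x 42 (own y) mm, walls 6 mm thick (26 mm on the studded side), rim 22 mm high, inner floor 4 mm above the bench. Origin: under the middle of the opening, at bench height. The three pockets stand side by side in any order.
- pocket2: dark wooden storage pocket with 2 brass studs on the wide rim that faces the robot, fixed to the bench: opening 66 (own x) x 42 (own y) mm, walls 6 mm thick (26 mm on the studded side), rim 22 mm high, inner floor 4 mm above the bench. Origin: under the middle of the opening, at bench height. The three pockets stand side by side in any order.
- pocket3: dark wooden storage pocket with 3 brass studs on the wide rim that faces the robot, fixed to the bench: opening 66 (own x) x 42 (own y) mm, walls 6 mm thick (26 mm on the studded side), rim 22 mm high, inner floor 4 mm above the bench. Origin: under the middle of the opening, at bench height. The three pockets stand side by side in any order.
- ointment: low round jar, 56 mm across, 45 mm high, a bystander. Origin: centre of its underside.
- spray: green spray can, 48 mm across, 160 mm high, a bystander. Origin: centre of its underside.
- lotion: clear lotion bottle, 54 mm across, 140 mm high, a bystander. Origin: centre of its underside.

How it is judged (in metres and radians):
On the way, in this order (a step that is already met when the one before it is completed fails the run):
1. the spacer block stands in the pocket with two studs, released (x of spacer in the frame of pocket2 between -0.006 and 0.006 m and y of spacer in the frame of pocket2 between -0.007 and 0.007 m and z of spacer in the frame of pocket2 below 0.009 m and angle between spacer's own z axis and vertical below 0.1 rad and contact force between the fingers and spacer below 0.3 N), for 0.2 s.
2. every loose tin stands in the rack between its two neighbours in the number order, released (x of tin2 in the frame of rack between -0.006 and 0.006 m and z of each of tin2, tin4, tin6 in the frame of rack below 0.01 m and angle between each of tin2, tin4, tin6's own z axis and vertical below 0.08 rad and y of tin2 in the frame of tin1 between -0.1 and -0.022 m and y of tin2 in the frame of tin3 between 0.022 and 0.1 m and contact force between the fingers and tin2 below 0.3 N and x of tin4 in the frame of rack between -0.006 and 0.006 m and y of tin4 in the frame of tin3 between -0.1 and -0.022 m and y of tin4 in the frame of tin5 between 0.022 and 0.1 m and contact force between the fingers and tin4 below 0.3 N and x of tin6 in the frame of rack between -0.006 and 0.006 m and y of tin6 in the frame of tin5 between -0.1 and -0.022 m and y of tin6 in the frame of tin7 between 0.022 and 0.1 m and contact force between the fingers and tin6 below 0.3 N), for 0.2 s.
At the end, for the whole second after the job is handed in: The spacer block stands upright on the floor of the two-stud pocket; every tin stands upright on the rack floor between the rails in number order; tin1 is within 5 mm of the end wall, each tin within about 4 mm of the next and the follower within about 5 mm of tin7; all at rest (x of spacer in the frame of pocket2 between -0.006 and 0.006 m and y of spacer in the frame of pocket2 between -0.007 and 0.007 m and z of spacer in the frame of pocket2 below 0.009 m and angle between spacer's own z axis and vertical below 0.1 rad and x of tin2 in the frame of rack between -0.006 and 0.006 m and z of each of tin2, tin4, tin6, tin1, tin3, tin5, tin7 in the frame of rack below 0.01 m and angle between each of tin2, tin4, tin6, tin1, tin3, tin5, tin7's own z axis and vertical below 0.08 rad and y of tin2 in the frame of tin1 between -0.032 and -0.022 m and y of tin2 in the frame of tin3 between 0.022 and 0.032 m and linear speed of each of tin2, tin4, tin6 below 0.02 m/s and (y of tin3 in the frame of tin1 above -0.034 m or (y of tin2 in the frame of tin1 above -0.032 m and y of tin2 in the frame of tin3 below 0.032 m)) and x of tin4 in the frame of rack between -0.006 and 0.006 m and y of tin4 in the frame of tin3 between -0.032 and -0.022 m and y of tin4 in the frame of tin5 between 0.022 and 0.032 m and (y of tin5 in the frame of tin3 above -0.034 m or (y of tin4 in the frame of tin3 above -0.032 m and y of tin4 in the frame of tin5 below 0.032 m)) and x of tin6 in the frame of rack between -0.006 and 0.006 m and y of tin6 in the frame of tin5 between -0.032 and -0.022 m and y of tin6 in the frame of tin7 between 0.022 and 0.032 m and (y of tin7 in the frame of tin5 above -0.034 m or (y of tin6 in the frame of tin5 above -0.032 m and y of tin6 in the frame of tin7 below 0.032 m)) and x of tin1 in the frame of rack between -0.006 and 0.006 m and x of tin3 in the frame of rack between -0.006 and 0.006 m and x of tin5 in the frame of rack between -0.006 and 0.006 m and x of tin7 in the frame of rack between -0.006 and 0.006 m and y of tin1 in the frame of rack above 0.103 m and y of follower_grip in the frame of tin7 above -0.026 m and velocity of joint follower below 0.01 m/s); the robot touches nothing.
It fails at once if a tin that was already in the rack is lifted out of it or tipped over (height (world z) of any of tin1, tin3, tin5, tin7 above 0.03 m or angle between any of tin1, tin3, tin5, tin7's own z axis and vertical above 0.6 rad).
It fails at once if a bystander (ointment jar, spray can, lotion bottle) is moved by more than 30 mm (distance of any of ointment, spray, lotion from where it was at the start of the episode above 0.03 m).
Of tin2, tin4, tin6 only 2 to 3 are there at a start; the rules pass over those that are not, and their reading is None.
At some moment in a run one of tin2, tin4, tin6 may be knocked a few centimetres aside while the robot is not near it.
It also fails if it takes over 208 s, if anything falls off the work surface, if the arm or the gripper's body presses on something with over 40 N, if the wrist force passes 120 N, or if a joint passes its speed limit or range.

## Working session

There is one attempt and no reset: what is moved stays moved. The work goes in short steps, Python scripts to look and compute and a tool call to move; the robot and the scene stay as the last step left them, time stands still between calls to the robot, and variables do not carry over. Pictures are saved under pics/ and viewed, about 12 in all and at most 16, crops included, and the job is handed in when it is done.

Besides the shell and the picture viewer there is one more tool, called after "Request:" by a JSON object that holds its "op" and its "data". jog_arm: Moves the arm, as the interface text tells. Its arguments: {"type":"object","properties":{"motion":{"type":"array","items":{"type":"object","properties":{"travel":{"type":"array","items":{"type":"number"}},"roll":{"type":"number"},"claw":{"type":"number"}}}},"grip_force":{"type":"number"}},"required":["motion"]}

```bash
mkdir -p pics
cat > h.py <<'E'
import numpy as np, cv2
from station import status, vision, manip
def snap(n,f=None):
    c=vision.camera(n)
    np.savez(f'{n}.npz',**c)
    if f: cv2.imwrite(f'pics/{f}.png',c['img'][:,:,::-1])
    return c
def load(n): return dict(np.load(f'{n}.npz'))
def ray(c,u,v,z):
    R=np.array(c['R']);t=np.array(c['t']).ravel()
    d=R.T@np.array([(u-c['cx'])/c['fx'],(v-c['cy'])/c['fy'],1]);o=-R.T@t
    return (o+d*(z-o[2])/d[2]).round(1)
def proj(c,X):
    p=np.array(c['R'])@np.array(X,float)+np.array(c['t']).ravel()
    return (np.array([p[0]/p[2]*c['fx']+c['cx'],p[1]/p[2]*c['fy']+c['cy']])).round(1)
E
python3 - <<'E'
from h import *
s=status.state();print(s, manip.grasp_offset)
for n in ('top','side','wrist'):
    c=snap(n,n+'0'); print(n,c['fx'],(-np.array(c['R']).T@np.array(c['t']).ravel()).round(0),np.array(c['R']).round(2).tolist())
E
```

```text
{'clock': 0.0, 'q': array([-1.20793599,  0.32184786, -0.07007283,  1.4516781 ,  0.02261539,
        1.37076584, -0.05690013]), 'joint_velocities': array([-0.00019434, -0.00029561,  0.0003406 , -0.00234986,  0.00138652,
        0.00053414, -0.00070378]), 'tau': array([ 3.87464306e-04, -4.91284096e+01, -4.03589364e-01, -3.12527239e+01,
       -6.37747790e-02,  4.37710178e-02,  1.87242508e-04]), 'eef_pos': array([221.9989692 , 610.33448569, 221.44370525]), 'orientation': array([-3.13968381e+00,  1.15365657e-04,  2.79285472e+00]), 'contact_force': array([0.34556135, 0.3933924 , 0.51990948]), 'torque': array([-0.02029339,  0.01466954,  0.0525404 ]), 'finger_gap': 87.40109864887795} -18.700000000000003
top 463.3604213768819 [ 327.  -48. 1212.] [[-0.01, -1.0, -0.0], [-0.98, 0.02, -0.18], [0.18, -0.0, -0.98]]
side 398.22819974001493 [527. 782. 608.] [[-1.0, -0.03, 0.02], [-0.03, 0.56, -0.83], [0.01, -0.83, -0.56]]
wrist 305.4872839753487 [156. 634. 384.] [[0.34, 0.94, -0.0], [0.91, -0.33, 0.26], [0.24, -0.09, -0.97]]
```

View pics/top0.png

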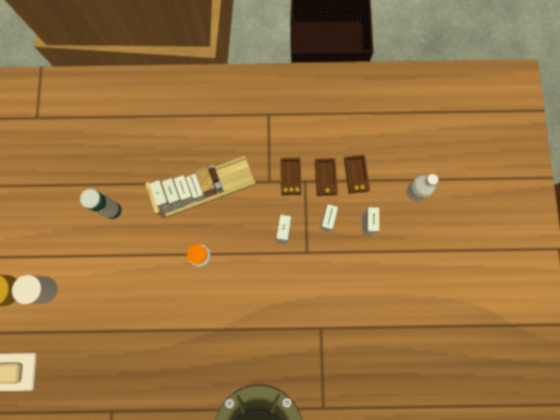

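View pics/side0.png

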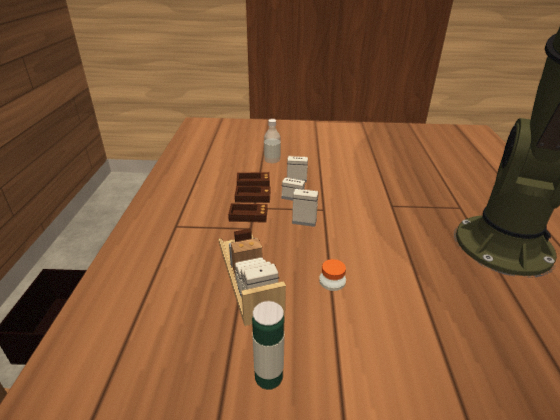

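The top view shows the rack at (200,186), with its end wall on the left. The pockets are at (291,176), (326,177) and (357,174), and the loose tins at (284,228), (330,217) and (373,221). I'll zoom in.

Run:
```python
from h import *
c=load('top')
a=cv2.resize(c['img'][145:250,140:270],None,fx=6,fy=6,interpolation=cv2.INTER_CUBIC)[:,:,::-1]
cv2.imwrite('pics/z1.png',a[:600])
b=cv2.resize(c['img'][150:245,270:390],None,fx=6,fy=6,interpolation=cv2.INTER_CUBIC)[:,:,::-1]
cv2.imwrite('pics/z2.png',b)
print(c['cx'],c['cy'])
```

```text
274.5793284854699 208.3939343894595
```

View pics/z1.png

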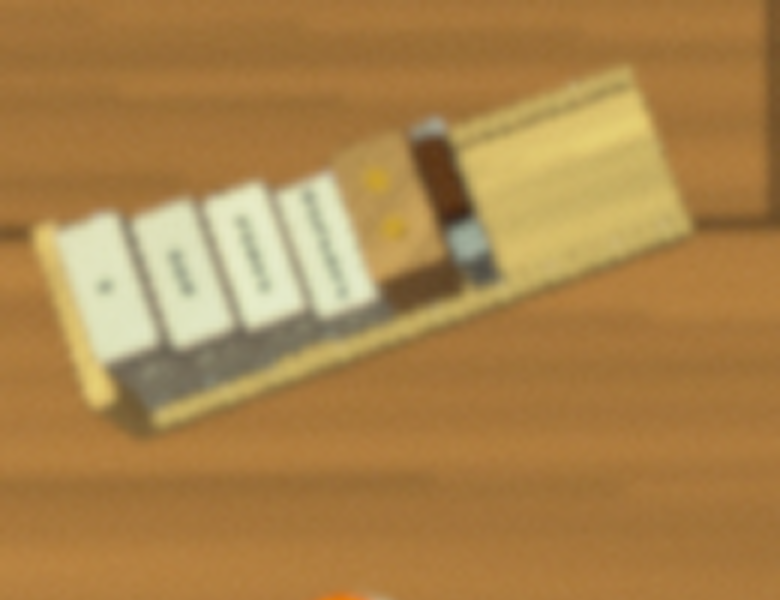

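View pics/z2.png

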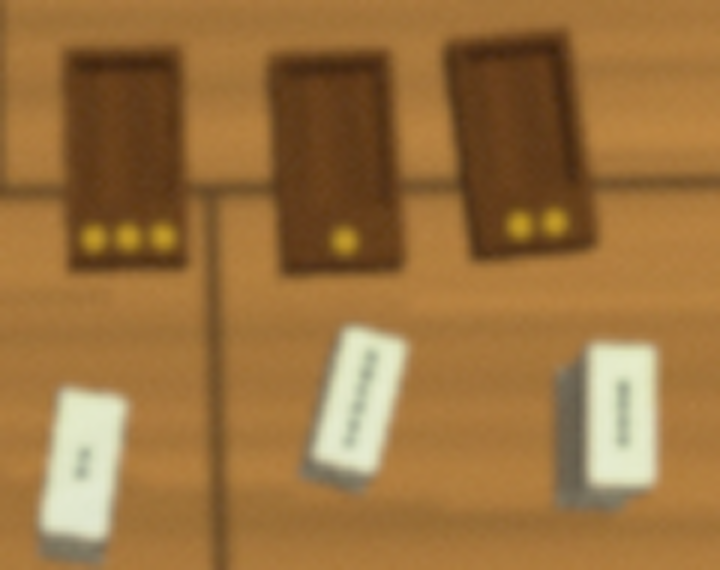

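Zoomed, the loose tins from left to right are tin2, tin6 and tin4. Pocket2 is the right-hand pocket, and the row in the rack is 1, 3, 5, 7, spacer, follower. Next I'll turn these into rough positions.

Run:
```python
from h import *
c=load('top')
A=lambda x,y,z:ray(c,140+x/6,145+y/6,z)   # z1
B=lambda x,y,z:ray(c,270+x/6,150+y/6,z)   # z2
nr=A(692,228,16);fr=A(630,66,16);nl=A(155,410,16)
print('rack near-right',nr,'far-right',fr,'near-left',nl,'yaw',np.arctan2(-(nl-nr)[0],(nl-nr)[1]), np.linalg.norm(nl-nr),np.linalg.norm(fr-nr))
print('follower grip top',A(440,178,97),'spacer top',A(388,205,80))
for n,x,y,h in ((1,108,287,108),(3,183,273,90),(5,252,255,72),(7,327,247,54)): print('tin',n,A(x,y,h))
P=[B(*p,22) for p in((447,45),(568,32),(595,245),(473,258))]
print('pocket2 corners',P)
for n,h,q in((2,93,((62,390),(128,398),(105,540),(42,530))),(6,57,((345,325),(408,342),(375,475),(310,458))),(4,75,((588,343),(656,345),(655,487),(587,490)))):
    W=np.array([B(*p,h) for p in q]); d=(W[0]+W[1]-W[2]-W[3])/2
    print('tin',n,W.mean(0).round(1),'long axis ang',np.arctan2(d[1],d[0]).round(3),np.linalg.norm(d).round(1))
for n,u,v,h in(('spray',92,199,160),('lotion',432,180,140),('oint',198,254,45)): print(n,ray(c,u,v,h))
```

```text
rack near-right [619.3   1.9  16. ] far-right [694.2  29.   16. ] near-left [541.3 237.1  16. ] yaw 0.3202191620256177 247.79636801212402 79.65186752361814
follower grip top [622.4 102.6  97. ] spacer top [615.6 126.6  80. ]
tin 1 [575.9 235.7 108. ]
tin 3 [585.4 209.5  90. ]
tin 5 [596.9 184.8  72. ]
tin 7 [604.1 156.4  54. ]
pocket2 corners [array([ 684. , -236.6,   22. ]), array([ 689.2, -290.7,   22. ]), array([ 592.1, -297.6,   22. ]), array([ 587.1, -243.9,   22. ])]
tin 2 [488.3 -70.5  93. ] long axis ang -0.169 58.5
tin 6 [ 519.1 -187.7   57. ] long axis ang -0.282 58.8
tin 4 [ 507.7 -293.6   75. ] long axis ang -0.061 60.7
spray [551.9 375.2 160. ]
lotion [ 589.9 -423.6  140. ]
oint [430.9 146.3  45. ]
```

Request:
{"op": "jog_arm", "data": {"motion": [{"travel":[-36.6,-22.7,0],"claw":1},{"travel":[-36.6,-22.7,0]},{"travel":[-36.6,-22.7,0]},{"travel":[-36.6,-22.7,0]},{"travel":[-36.6,-22.7,0]}]}}

```text
invalid input at $.motion[0]: expected keys travel, roll, claw
```

Request:
{"op": "jog_arm", "data": {"motion": [{"travel":[-36.6,-22.7,0]},{"travel":[-36.6,-22.7,0]},{"travel":[-36.6,-22.7,0]},{"travel":[-36.6,-22.7,0]},{"travel":[-36.6,-22.7,0]}]}}

```text
invalid input at $.motion[0]: expected keys travel, roll, claw
```

Request:
{"op": "jog_arm", "data": {"motion": [{"travel":[-36.6,-22.7,0]},{"travel":[-36.6,-22.7,0]},{"travel":[-36.6,-22.7,0]},{"travel":[-36.6,-22.7,0]},{"travel":[-36.6,-22.7,0]}]}}

```text
invalid input at $.motion[0]: expected keys travel, roll, claw
```

Request:
{"op": "jog_arm", "data": {"motion": [{"travel":[0,0,0],"roll":0.148},{"travel":[0,0,0],"roll":0.148},{"travel":[0,0,0],"roll":0.148},{"travel":[0,0,0],"roll":0.148},{"travel":[0,0,0],"roll":0.148}]}}

```text
invalid input at $.motion[0]: expected keys travel, roll, claw
```

Request:
{"op": "jog_arm", "data": {"motion": [{"travel":[0,0,0],"roll":0.147},{"travel":[0,0,0]},{"travel":[0,0,0]},{"travel":[0,0,0]},{"travel":[0,0,0]}]}}

```text
invalid input at $.motion[0]: expected keys travel, roll, claw
```

Run:
```python
from h import *
s=status.state();print(s['eef_pos'],s['orientation'])
c=snap('wrist'); cv2.imwrite('pics/w1.png',cv2.resize(c['img'],(784,588),interpolation=cv2.INTER_CUBIC)[:,:,::-1])
```

```text
[222.03470138 610.46471883 221.6992208 ] [-3.14011220e+00  7.72464163e-05  2.79280273e+00]
```

View pics/w1.png

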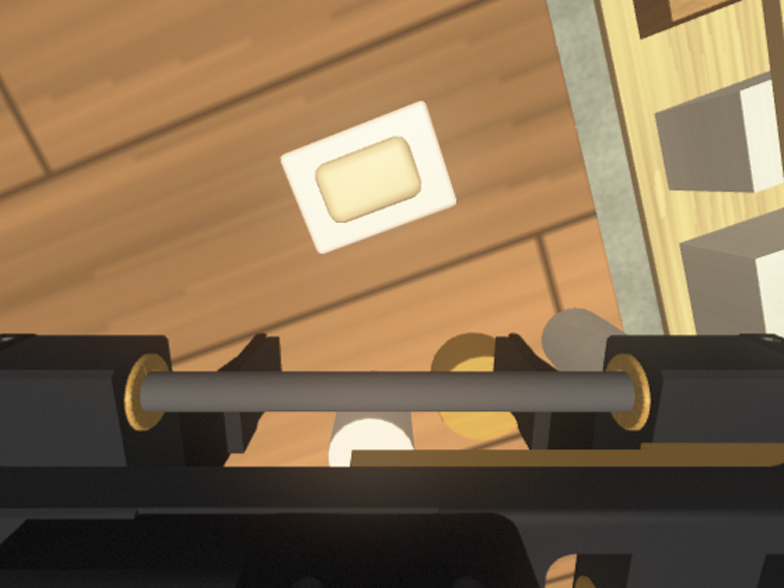

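The wrist view is still at the start pose. The rows need every key, so nothing moved. I'll repeat it with all keys and stop a little beyond the follower.

Request:
{"op": "jog_arm", "data": {"motion": [{"travel":[-39.8,-26,0],"roll":0,"claw":1},{"travel":[-39.8,-26,0],"roll":0,"claw":1},{"travel":[-39.8,-26,0],"roll":0,"claw":1},{"travel":[-39.8,-26,0],"roll":0,"claw":1},{"travel":[-39.8,-26,0],"roll":0,"claw":1}]}}

```text
clock: 0.7
eef_pos: [365.6, 418.9, 222.6]
orientation: [3.141, 0.0, 2.793]
contact_force: [0.3, -0.6, -0.8]
finger_gap: 87.3
```

Request:
{"op": "jog_arm", "data": {"motion": [{"travel":[-39.8,-26,0],"roll":0,"claw":1},{"travel":[-39.8,-26,0],"roll":0,"claw":1},{"travel":[-39.8,-26,0],"roll":0,"claw":1},{"travel":[-39.8,-26,0],"roll":0,"claw":1},{"travel":[-39.8,-26,0],"roll":0,"claw":1}]}}

```text
clock: 1.2
eef_pos: [508.1, 228.8, 222.7]
orientation: [3.141, 0.0, 2.793]
contact_force: [0.7, -0.1, -0.4]
finger_gap: 87.1
```

Request:
{"op": "jog_arm", "data": {"motion": [{"travel":[-39.8,-26,0],"roll":0,"claw":1},{"travel":[-39.8,-26,0],"roll":0,"claw":1},{"travel":[-39.8,-26,0],"roll":0,"claw":1},{"travel":[-39.8,-26,0],"roll":0,"claw":1},{"travel":[-39.8,-26,0],"roll":0,"claw":1}]}}

```text
clock: 1.7
eef_pos: [650.8, 38.9, 222.5]
orientation: [3.141, 0.0, 2.793]
contact_force: [0.8, 0.3, -0.6]
finger_gap: 86.9
```

Request:
{"op": "jog_arm", "data": {"motion": [{"travel":[0,0,0],"roll":0.148,"claw":1},{"travel":[0,0,0],"roll":0.148,"claw":1},{"travel":[0,0,0],"roll":0.148,"claw":1},{"travel":[0,0,0],"roll":0.148,"claw":1},{"travel":[0,0,0],"roll":0.148,"claw":1}]}}

```text
clock: 2.2
eef_pos: [649.8, 40.4, 222.3]
orientation: [-3.141, -0.0, 2.047]
contact_force: [0.8, 0.3, -0.3]
finger_gap: 87.2
```

Request:
{"op": "jog_arm", "data": {"motion": [{"travel":[0,0,0],"roll":0.137,"claw":1},{"travel":[0,0,0],"roll":0,"claw":1},{"travel":[0,0,0],"roll":0,"claw":1},{"travel":[0,0,0],"roll":0,"claw":1},{"travel":[0,0,0],"roll":0,"claw":1}]}}

```text
clock: 2.7
eef_pos: [649.9, 40.3, 222.6]
orientation: [3.141, -0.0, 1.917]
contact_force: [0.6, -0.6, -0.6]
finger_gap: 86.9
```

Run:
```python
from h import *
s=status.state();print(s['eef_pos'],s['orientation'],s['clock'],s['q'].round(2))
c=snap('wrist'); cv2.imwrite('pics/w2.png',cv2.resize(c['img'][:320],None,fx=1.4,fy=1.4,interpolation=cv2.INTER_CUBIC)[:,:,::-1])
```

```text
[649.93729255  40.30463564 222.57447886] [ 3.14147340e+00 -1.59605377e-04  1.91715118e+00] 2.7 [-0.51  0.35  0.53  1.47 -0.18  1.37  0.37]
```

View pics/w2.png

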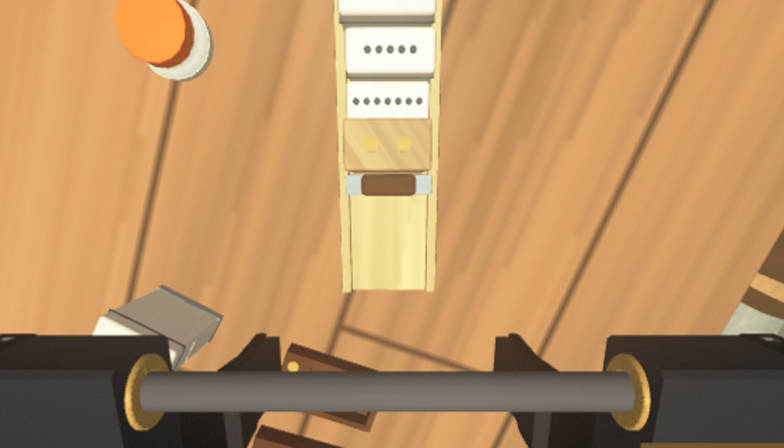

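The view shows the rack's open end at (343–434, 292), the grip at (388,184), the spacer at (388,144) and the lids of tins 7 and 5.

Run:
```python
from h import *
c=load('wrist')
f=lambda x,y,z:ray(c,x/1.4,y/1.4,z)
L0,L1,R0,R1=f(343,291,16),f(335,20,16),f(434,290.5,16),f(440,20,16)
print(L0,L1,R0,R1,np.linalg.norm(L0-R0),np.linalg.norm(L1-R1))
m0,m1=(L0+R0)/2,(L1+R1)/2; d=(m1-m0)/np.linalg.norm(m1-m0); yaw=np.arctan2(-d[0],d[1]); print('axis',d,'yaw',yaw, [np.arctan2(-e[0],e[1]).round(3) for e in (L1-L0,R1-R0)])
O=m0+d*128; print('rack origin',O)
def loc(p): v=(p-O)[:2]; return np.array([v@[d[1],-d[0]],v@d[:2]]).round(1)
for n,q,z in(('spacer',((343,118),(431,118),(432,170),(343,170)),80),('grip',((361,174.5),(415,174.5),(415,195),(361,195)),97),('tin7',((347,80),(428,80),(430,118),(346,118)),54),('tin5',((346,28),(434,28),(434,74),(346,74)),72)):
    W=np.array([f(*p,z) for p in q]); print(n,W.mean(0).round(1),loc(W.mean(0)),[loc(w).tolist() for w in W])
s=status.state();print('tool local',loc(s['eef_pos']))
```

```text
[621.2   4.7  16. ] [548.2 205.   16. ] [697.1  32.7  16. ] [623.5 232.3  16. ] 80.89999999999998 80.0960673191886
axis [-0.34419256  0.93889908  0.        ] yaw 0.3513786642129125 [np.float64(0.349), np.float64(0.353)]
rack origin [615.09335223 138.87908215  16.        ]
spacer [617.8 129.3  80. ] [-0.7 -9.9] [[-30.1, 6.8], [28.4, 6.5], [29.8, -26.7], [-31.1, -26.4]]
grip [627.2 104.7  97. ] [ -0.4 -36.3] [[-17.8, -29.8], [17.2, -29.9], [17.3, -42.9], [-18.1, -42.7]]
tin7 [607.1 160.1  54. ] [-0.2 22.7] [[-28.9, 35.3], [28.3, 35.0], [30.2, 10.0], [-30.3, 10.3]]
tin5 [599.6 185.   72. ] [ 1.3 48.6] [[-27.2, 62.3], [30.0, 62.1], [30.6, 34.9], [-28.0, 35.1]]
tool local [  -1.2 -104.6]
```

Request:
{"op": "jog_arm", "data": {"motion": [{"travel":[13.7,0.2,28],"roll":-0.005,"claw":1},{"travel":[13.7,0.2,28],"roll":0,"claw":1},{"travel":[13.7,0.1,28],"roll":0,"claw":1},{"travel":[13.7,0.1,28],"roll":0,"claw":1},{"travel":[13.7,0.1,27],"roll":0,"claw":1}]}}

```text
clock: 3.25
eef_pos: [626.9, 105.5, 82.5]
orientation: [3.141, -0.0, 1.922]
contact_force: [-0.2, -0.2, -0.0]
finger_gap: 87.2
```

Request:
{"op": "jog_arm", "data": {"grip_force": 30, "motion": [{"travel":[0,0,0],"roll":0,"claw":0.2},{"travel":[0,0,0],"roll":0,"claw":0.2},{"travel":[0,0,0],"roll":0,"claw":0.2},{"travel":[0,0,0],"roll":0,"claw":0.2},{"travel":[0,0,0],"roll":0,"claw":0.2}]}}

```text
clock: 3.75
eef_pos: [628.3, 104.2, 85.0]
orientation: [3.139, 0.0, 1.92]
contact_force: [-0.5, 0.5, -0.4]
finger_gap: 55.1
```

Request:
{"op": "jog_arm", "data": {"motion": [{"travel":[0,0,0],"roll":0,"claw":0.2},{"travel":[-18,0,0],"roll":0,"claw":0.2},{"travel":[-18,0,0],"roll":0,"claw":0.2},{"travel":[-18,0,0],"roll":0,"claw":0.2},{"travel":[-18,0,0],"roll":0,"claw":0.2}]}}

```text
clock: 4.25
eef_pos: [652.2, 36.6, 83.9]
orientation: [3.141, 0.0, 1.921]
contact_force: [-0.4, 0.0, 0.1]
finger_gap: 19.3
```

Request:
{"op": "jog_arm", "data": {"motion": [{"travel":[0,0,0],"roll":0,"claw":0.2},{"travel":[0,0,0],"roll":0,"claw":1},{"travel":[0,0,0],"roll":0,"claw":1},{"travel":[0,0,0],"roll":0,"claw":1},{"travel":[0,0,0],"roll":0,"claw":1}]}}

```text
clock: 4.75
eef_pos: [651.7, 38.5, 83.6]
orientation: [3.141, -0.001, 1.922]
contact_force: [-1.1, 0.2, -0.7]
finger_gap: 42.5
```

The fingers take longer than I allowed, so the drag missed the grip. I'll reopen, go back and close with more time.

Request:
{"op": "jog_arm", "data": {"motion": [{"travel":[0,0,0],"roll":0,"claw":1},{"travel":[0,0,0],"roll":0,"claw":1},{"travel":[0,0,0],"roll":0,"claw":1},{"travel":[0,0,0],"roll":0,"claw":1},{"travel":[0,0,0],"roll":0,"claw":1}]}}

```text
clock: 5.25
eef_pos: [651.9, 37.2, 83.6]
orientation: [3.142, 0.0, 1.921]
contact_force: [-0.7, 0.0, -0.7]
finger_gap: 81.5
```

Request:
{"op": "jog_arm", "data": {"motion": [{"travel":[0,0,0],"roll":0,"claw":1},{"travel":[18,0,0],"roll":0,"claw":1},{"travel":[18,0,0],"roll":0,"claw":1},{"travel":[18,0,0],"roll":0,"claw":1},{"travel":[18,0,0],"roll":0,"claw":1}]}}

```text
clock: 5.75
eef_pos: [627.0, 105.5, 83.6]
orientation: [3.141, -0.0, 1.921]
contact_force: [0.7, -0.4, -0.1]
finger_gap: 87.1
```

Request:
{"op": "jog_arm", "data": {"motion": [{"travel":[0,0,0],"roll":0,"claw":0.2},{"travel":[0,0,0],"roll":0,"claw":0.2},{"travel":[0,0,0],"roll":0,"claw":0.2},{"travel":[0,0,0],"roll":0,"claw":0.2},{"travel":[0,0,0],"roll":0,"claw":0.2}]}}

```text
clock: 6.25
eef_pos: [627.5, 103.8, 83.6]
orientation: [3.141, 0.0, 1.919]
contact_force: [-0.5, -0.1, 0.4]
finger_gap: 54.8
```

Request:
{"op": "jog_arm", "data": {"motion": [{"travel":[0,0,0],"roll":0,"claw":0.2},{"travel":[0,0,0],"roll":0,"claw":0.2},{"travel":[0,0,0],"roll":0,"claw":0.2},{"travel":[0,0,0],"roll":0,"claw":0.2},{"travel":[0,0,0],"roll":0,"claw":0.2}]}}

```text
clock: 6.75
eef_pos: [627.5, 104.8, 83.6]
orientation: [3.141, 0.0, 1.921]
contact_force: [0.6, -0.1, -1.6]
finger_gap: 35.8
```

Run:
```python
from h import *
s=status.state();print(s['eef_pos'],s['orientation'],s['finger_gap'],s['contact_force'])
c=snap('wrist'); cv2.imwrite('pics/w3.png',c['img'][:,:,::-1])
```

```text
[627.49474864 104.82172762  83.58520989] [3.14096102e+00 3.66000969e-04 1.92076105e+00] 35.789189877254614 [ 0.60257219 -0.10808332 -1.64427971]
```

Request:
{"op": "jog_arm", "data": {"motion": [{"travel":[-15,0,0],"roll":0,"claw":0.2},{"travel":[-15,0,0],"roll":0,"claw":0.2},{"travel":[-15,0,0],"roll":0,"claw":0.2},{"travel":[-15,0,0],"roll":0,"claw":0.2},{"travel":[-12,0,0],"roll":0,"claw":0.2}]}}

```text
clock: 7.3
eef_pos: [652.8, 35.3, 83.6]
orientation: [3.141, 0.001, 1.92]
contact_force: [1.3, 3.4, -0.5]
finger_gap: 35.4
```

Request:
{"op": "jog_arm", "data": {"motion": [{"travel":[0,0,0],"roll":0,"claw":0.2},{"travel":[0,0,0],"roll":0,"claw":1},{"travel":[0,0,0],"roll":0,"claw":1},{"travel":[0,0,0],"roll":0,"claw":1},{"travel":[0,0,0],"roll":0,"claw":1}]}}

```text
clock: 7.8
eef_pos: [651.5, 37.6, 83.6]
orientation: [-3.141, -0.0, 1.921]
contact_force: [-0.6, 0.6, 0.6]
finger_gap: 60.0
```

Request:
{"op": "jog_arm", "data": {"motion": [{"travel":[0,0,-25],"roll":0,"claw":1},{"travel":[0,0,-27],"roll":0,"claw":1},{"travel":[33,-0.2,0],"roll":0,"claw":1},{"travel":[33,-0.2,0],"roll":0,"claw":1},{"travel":[32.4,-0.2,0],"roll":0,"claw":1}]}}

```text
clock: 8.3
eef_pos: [617.0, 130.6, 136.0]
orientation: [3.141, -0.0, 1.921]
contact_force: [0.1, -0.7, -0.0]
finger_gap: 86.7
```

Request:
{"op": "jog_arm", "data": {"motion": [{"travel":[0,0,25],"roll":0,"claw":1},{"travel":[0,0,25],"roll":0,"claw":1},{"travel":[0,0,25],"roll":0,"claw":1},{"travel":[0,0,15],"roll":0,"claw":1},{"travel":[0,0,0],"roll":0,"claw":0.5}]}}

```text
clock: 8.8
eef_pos: [615.6, 129.3, 43.3]
orientation: [-3.137, -0.0, 1.921]
contact_force: [-0.1, -0.2, 0.8]
finger_gap: 83.7
```

Request:
{"op": "jog_arm", "data": {"motion": [{"travel":[0,0,0],"roll":0,"claw":0.5},{"travel":[0,0,0],"roll":0,"claw":0.5},{"travel":[0,0,0],"roll":0,"claw":0.5},{"travel":[0,0,0],"roll":0,"claw":0.5},{"travel":[0,0,0],"roll":0,"claw":0.5}]}}

```text
clock: 9.3
eef_pos: [618.4, 129.7, 46.9]
orientation: [3.139, -0.0, 1.921]
contact_force: [-0.3, -0.2, 5.2]
finger_gap: 59.6
```

Run:
```python
from h import *
s=status.state();print(s['eef_pos'],s['orientation'],s['finger_gap'],s['contact_force'])
c=snap('top'); cv2.imwrite('pics/t3.png',cv2.resize(c['img'][140:240,140:270],None,fx=6,fy=6,interpolation=cv2.INTER_CUBIC)[:,:,::-1])
```

```text
[618.44736195 129.6931605   46.89150925] [ 3.13948912e+00 -8.93063365e-05  1.92073957e+00] 59.56395006883684 [-0.33148016 -0.16132386  5.23776207]
```

View pics/t3.png

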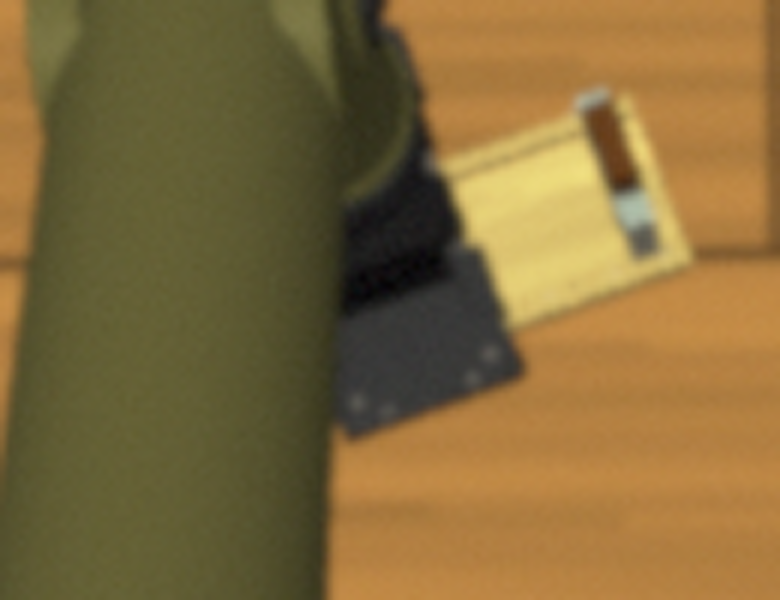

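The follower is back at the open end, with its grip at (612,145), and the spacer is held with a gap of 59.6. I'll lift it and carry it beyond pocket2 so the wrist camera sees the pocket.

Request:
{"op": "jog_arm", "data": {"motion": [{"travel":[0,0,-20],"roll":0,"claw":0.5},{"travel":[0,0,-40],"roll":0,"claw":0.5},{"travel":[0,0,-40],"roll":0,"claw":0.5},{"travel":[0,0,-40],"roll":0,"claw":0.5},{"travel":[0,0,-35],"roll":0,"claw":0.5}]}}

```text
clock: 9.85
eef_pos: [617.5, 129.4, 222.4]
orientation: [3.141, -0.0, 1.921]
contact_force: [0.0, -0.6, -1.1]
finger_gap: 59.7
```

Request:
{"op": "jog_arm", "data": {"motion": [{"travel":[-38.6,-10.8,0],"roll":0,"claw":0.5},{"travel":[-38.6,-10.8,0],"roll":0,"claw":0.5},{"travel":[-38.6,-10.8,0],"roll":0,"claw":0.5},{"travel":[-38.6,-10.8,0],"roll":0,"claw":0.5},{"travel":[-38.6,-10.8,0],"roll":0,"claw":0.5}]}}

```text
clock: 10.35
eef_pos: [632.7, -71.7, 220.2]
orientation: [-3.141, -0.0, 1.921]
contact_force: [0.6, -0.1, -0.9]
finger_gap: 59.7
```

Request:
{"op": "jog_arm", "data": {"motion": [{"travel":[-38.6,-10.8,0],"roll":0,"claw":0.5},{"travel":[-38.6,-10.8,0],"roll":0,"claw":0.5},{"travel":[-38.6,-10.8,0],"roll":0,"claw":0.5},{"travel":[-38.6,-10.8,0],"roll":0,"claw":0.5},{"travel":[-38.6,-10.8,0],"roll":0,"claw":0.5}]}}

```text
clock: 10.85
eef_pos: [648.3, -271.3, 220.0]
orientation: [-3.141, -0.001, 1.921]
contact_force: [0.3, -0.9, -1.4]
finger_gap: 59.3
```

Request:
{"op": "jog_arm", "data": {"motion": [{"travel":[-38.6,-10.8,0],"roll":0,"claw":0.5},{"travel":[-38.6,-10.8,0],"roll":0,"claw":0.5},{"travel":[0,0,0],"roll":0.139,"claw":0.5},{"travel":[0,0,0],"roll":0.139,"claw":0.5},{"travel":[0,0,0],"roll":0,"claw":0.5}]}}

```text
clock: 11.35
eef_pos: [654.3, -350.3, 219.5]
orientation: [-3.14, -0.001, 1.642]
contact_force: [0.2, 0.6, 0.3]
finger_gap: 60.0
```

Run:
```python
from h import *
s=status.state();print(s['eef_pos'],s['orientation'],s['finger_gap'],s['contact_force'],s['q'].round(2))
c=snap('wrist'); cv2.imwrite('pics/w4.png',cv2.resize(c['img'],None,fx=1.4,fy=1.4,interpolation=cv2.INTER_CUBIC)[:,:,::-1])
```

```text
[ 654.30849348 -350.26113491  219.49816736] [-3.14022034e+00 -5.62822375e-04  1.64160421e+00] 60.020765972585906 [0.19551979 0.55435946 0.28203058] [ 0.03  0.6   0.7   1.2  -0.37  1.47  0.74]
```

View pics/w4.png

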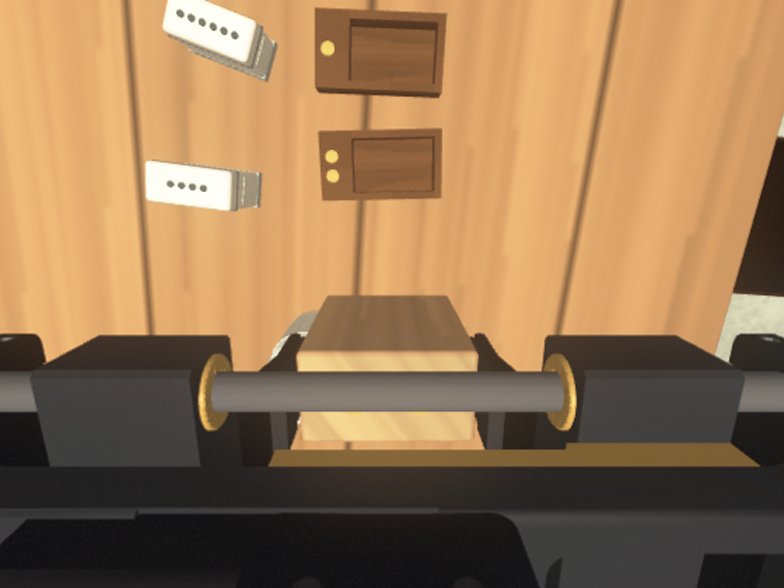

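The view shows pocket2's opening at (352–435, 136–192), with two studs at (332,157) and (333,176). Tin4's lid is at (190,185), and the held spacer's front lower edge is at (326–449, 296).

Run:
```python
from h import *
c=load('wrist');s=status.state();T=s['eef_pos'];y=s['orientation'][2]
tx=np.array([np.cos(y),np.sin(y)]);ty=np.array([np.sin(y),-np.cos(y)])
f=lambda x,y,z:ray(c,x/1.4,y/1.4,z)
def quad(n,q,z):
    W=np.array([f(*p,z) for p in q]);m=W.mean(0);d=(W[1]+W[2]-W[0]-W[3])/2
    v=m[:2]-T[:2]; print(n,m.round(1),'ang',np.arctan2(d[1],d[0]).round(3),'tool',(v@tx).round(1),(v@ty).round(1),'size',np.linalg.norm(d).round(1),np.linalg.norm((W[0]+W[1]-W[2]-W[3])/2).round(1)); return m,d
m,d=quad('p2 outer',((319,131),(441,128),(441,197),(322,200)),22)
u=d/np.linalg.norm(d); ctr=m+u*10; v=ctr[:2]-T[:2];print('pocket from outer',ctr.round(1),v@tx,v@ty)
quad('p2 open',((352,138),(435,135),(434,192),(353,193)),22)
for p in((326,296),(449,296)):
    w=f(*p,T[2]-41); v=w[:2]-T[:2]; print('spacer edge tool',v@tx,v@ty)
quad('tin4',((146,161),(237,166),(230,210),(146,199)),75)
```

```text
p2 outer [ 642.8 -267.3   22. ] ang 0.095 tool 83.1 -5.5 size 97.0 53.2
pocket from outer [ 652.8 -266.4   22. ] 83.32049265607785 4.53653239793732
p2 open [ 653.2 -266.8   22. ] ang 0.094 tool 82.9 4.8 size 66.0 43.2
spacer edge tool 15.319520819724586 -30.453537746954805
spacer edge tool 15.195803620222671 30.006653238970326
tin4 [ 512.4 -291.8   75. ] ang -0.018 tool 68.5 -137.4 size 60.4 28.1
```

Request:
{"op": "jog_arm", "data": {"motion": [{"travel":[28.2,1.6,0],"roll":-0.023,"claw":0.5},{"travel":[28.2,1.6,0],"roll":0,"claw":0.5},{"travel":[28.1,1.6,0],"roll":0,"claw":0.5},{"travel":[0,0,40],"roll":0,"claw":0.5},{"travel":[0,0,40],"roll":0,"claw":0.5}]}}

```text
clock: 11.9
eef_pos: [653.9, -263.1, 141.4]
orientation: [3.137, 0.0, 1.673]
contact_force: [0.2, -0.5, -1.5]
finger_gap: 59.9
```

Request:
{"op": "jog_arm", "data": {"motion": [{"travel":[0,0,40],"roll":0,"claw":0.5},{"travel":[0,0,22],"roll":0,"claw":0.5},{"travel":[0,0,5],"roll":0,"claw":0.5},{"travel":[0,0,4],"roll":0,"claw":0.5},{"travel":[0,0,4],"roll":0,"claw":0.5}]}}

```text
clock: 12.4
eef_pos: [653.3, -265.8, 67.3]
orientation: [3.139, 0.001, 1.667]
contact_force: [1.1, -0.5, 0.3]
finger_gap: 59.5
```

Request:
{"op": "jog_arm", "data": {"motion": [{"travel":[0,0,0],"roll":0,"claw":0.5},{"travel":[0,0,0],"roll":0,"claw":0.5},{"travel":[0,0,0],"roll":0,"claw":0.5},{"travel":[0,0,0],"roll":0,"claw":0.5},{"travel":[0,0,0],"roll":0,"claw":0.5}]}}

```text
clock: 12.9
eef_pos: [652.2, -265.5, 65.9]
orientation: [3.141, 0.0, 1.666]
contact_force: [0.4, 0.4, -1.1]
finger_gap: 59.7
```

Request:
{"op": "jog_arm", "data": {"motion": [{"travel":[0,0.6,3],"roll":0,"claw":0.5},{"travel":[0,0,3],"roll":0,"claw":0.5},{"travel":[0,0,3],"roll":0,"claw":0.5},{"travel":[0,0,3],"roll":0,"claw":0.5},{"travel":[0,0,0],"roll":0,"claw":0.5}]}}

```text
clock: 13.4
eef_pos: [652.2, -265.2, 52.7]
orientation: [-3.141, -0.001, 1.666]
contact_force: [-0.4, -0.4, -1.1]
finger_gap: 59.6
```

Request:
{"op": "jog_arm", "data": {"motion": [{"travel":[0,0,3],"roll":0,"claw":0.5},{"travel":[0,0,3],"roll":0,"claw":0.5},{"travel":[0,0,1],"roll":0,"claw":0.5},{"travel":[0,0,0],"roll":0,"claw":0.5},{"travel":[0,0,0],"roll":0,"claw":0.5}]}}

```text
clock: 13.9
eef_pos: [652.7, -265.4, 46.6]
orientation: [3.141, 0.0, 1.666]
contact_force: [-0.3, 0.2, -0.2]
finger_gap: 59.6
```

The spacer is down with no side force. I'll release it, rise, and go to tin7 in the rack.

Request:
{"op": "jog_arm", "data": {"motion": [{"travel":[0,0,0],"roll":0,"claw":1},{"travel":[0,0,0],"roll":0,"claw":1},{"travel":[0,0,0],"roll":0,"claw":1},{"travel":[0,0,0],"roll":0,"claw":1},{"travel":[0,0,0],"roll":0,"claw":1}]}}

```text
clock: 14.4
eef_pos: [652.7, -265.4, 46.7]
orientation: [3.141, 0.0, 1.666]
contact_force: [0.6, 0.1, -0.4]
finger_gap: 85.5
```

Request:
{"op": "jog_arm", "data": {"motion": [{"travel":[0,0,-25],"roll":0,"claw":1},{"travel":[0,0,-40],"roll":0,"claw":1},{"travel":[0,0,-40],"roll":0,"claw":1},{"travel":[0,0,-40],"roll":0,"claw":1},{"travel":[0,0,-30],"roll":0,"claw":1}]}}

```text
clock: 14.9
eef_pos: [653.1, -265.9, 224.8]
orientation: [3.139, 0.001, 1.666]
contact_force: [1.0, -0.6, -0.1]
finger_gap: 87.0
```

Request:
{"op": "jog_arm", "data": {"motion": [{"travel":[42.8,-0.5,0],"roll":0,"claw":1},{"travel":[42.8,-0.5,0],"roll":0,"claw":1},{"travel":[42.8,-0.5,0],"roll":0,"claw":1},{"travel":[42.8,-0.5,0],"roll":0,"claw":1},{"travel":[42.8,-0.5,0],"roll":0,"claw":1}]}}

```text
clock: 15.4
eef_pos: [629.5, -50.9, 221.8]
orientation: [3.141, -0.0, 1.666]
contact_force: [-0.3, -0.2, -0.7]
finger_gap: 87.0
```

Request:
{"op": "jog_arm", "data": {"motion": [{"travel":[42.8,-0.5,0],"roll":0,"claw":1},{"travel":[42.8,-0.5,0],"roll":0,"claw":1},{"travel":[42.8,-0.5,0],"roll":0,"claw":1},{"travel":[42.8,-0.5,0],"roll":0,"claw":1},{"travel":[42.8,-0.5,0],"roll":0,"claw":1}]}}

```text
clock: 15.9
eef_pos: [606.7, 161.8, 221.9]
orientation: [3.141, -0.0, 1.666]
contact_force: [0.5, -1.2, -0.3]
finger_gap: 87.1
```

Request:
{"op": "jog_arm", "data": {"motion": [{"travel":[0,0,35],"roll":-0.128,"claw":1},{"travel":[0,0,35],"roll":-0.128,"claw":1},{"travel":[0,0,0],"roll":0,"claw":1},{"travel":[0,0,0],"roll":0,"claw":1},{"travel":[0,0,0],"roll":0,"claw":1}]}}

```text
clock: 16.4
eef_pos: [608.6, 159.8, 153.9]
orientation: [3.138, 0.0, 1.919]
contact_force: [0.8, 0.2, -0.6]
finger_gap: 87.4
```

Run:
```python
from h import *
s=status.state();print(s['eef_pos'],s['orientation'],s['finger_gap'],s['contact_force'],s['q'].round(2))
c=snap('top')
cv2.imwrite('pics/t4.png',cv2.resize(c['img'][145:245,270:390],None,fx=6,fy=6,interpolation=cv2.INTER_CUBIC)[:,:,::-1])
```

```text
[608.59743915 159.84118501 153.90743905] [3.13810094e+00 1.22553181e-04 1.91865615e+00] 87.3786210387426 [ 0.81536656  0.2073202  -0.5910374 ] [-0.72  0.34  0.52  1.62 -0.18  1.23  0.18]
```

View pics/t4.png

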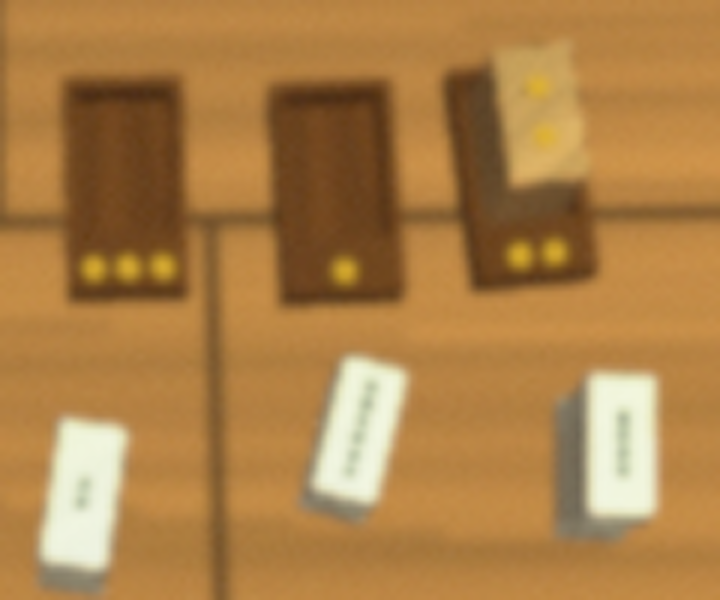

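The spacer stands in the two-stud pocket at (540,112), and the loose tins are unmoved. Next I'll lower onto tin7, grip it and slide it to the follower.

Request:
{"op": "jog_arm", "data": {"motion": [{"travel":[0.8,-0.5,30],"roll":0,"claw":1},{"travel":[0.7,-0.5,30],"roll":0,"claw":1},{"travel":[0,0,30],"roll":0,"claw":1},{"travel":[0,0,20],"roll":0,"claw":1},{"travel":[0,0,11],"roll":0,"claw":1}]}}

```text
clock: 16.95
eef_pos: [605.8, 161.2, 30.2]
orientation: [-3.142, -0.0, 1.921]
contact_force: [0.0, -0.5, 0.3]
finger_gap: 86.7
```

Request:
{"op": "jog_arm", "data": {"grip_force": 20, "motion": [{"travel":[0,0,0],"roll":0,"claw":0.5},{"travel":[0,0,0],"roll":0,"claw":0.5},{"travel":[0,0,0],"roll":0,"claw":0.5},{"travel":[0,0,0],"roll":0,"claw":0.5},{"travel":[0,0,0],"roll":0,"claw":0.5}]}}

```text
clock: 17.45
eef_pos: [606.5, 161.6, 31.8]
orientation: [3.139, -0.0, 1.922]
contact_force: [-0.7, 1.1, 3.6]
finger_gap: 59.9
```

Request:
{"op": "jog_arm", "data": {"motion": [{"travel":[0,0,0],"roll":0,"claw":0.5},{"travel":[0,0,0],"roll":0,"claw":0.5},{"travel":[0,0,0],"roll":0,"claw":0.5},{"travel":[0,0,0],"roll":0,"claw":0.5},{"travel":[0,0,0],"roll":0,"claw":0.5}]}}

```text
clock: 17.95
eef_pos: [606.5, 161.6, 31.8]
orientation: [3.14, -0.0, 1.922]
contact_force: [-0.9, 0.4, 6.7]
finger_gap: 59.7
```

Request:
{"op": "jog_arm", "data": {"motion": [{"travel":[-15,0,0],"roll":0,"claw":0.5},{"travel":[-15,0,0],"roll":0,"claw":0.5},{"travel":[-15,0,0],"roll":0,"claw":0.5},{"travel":[-15,0,0],"roll":0,"claw":0.5},{"travel":[-15,0,0],"roll":0,"claw":0.5}]}}

```text
clock: 18.45
eef_pos: [631.9, 94.2, 31.8]
orientation: [3.139, -0.004, 1.924]
contact_force: [-3.8, 10.7, 9.1]
finger_gap: 59.8
```

Request:
{"op": "jog_arm", "data": {"motion": [{"travel":[-15,0,0],"roll":0,"claw":0.5},{"travel":[-12,0,0],"roll":0,"claw":0.5},{"travel":[-5,0,0],"roll":0,"claw":0.5},{"travel":[-3,0,0],"roll":0,"claw":0.5},{"travel":[0,0,0],"roll":0,"claw":0.5}]}}

```text
clock: 18.95
eef_pos: [644.2, 60.0, 31.8]
orientation: [3.139, -0.002, 1.922]
contact_force: [-0.8, 1.9, 6.8]
finger_gap: 60.0
```

Request:
{"op": "jog_arm", "data": {"motion": [{"travel":[0,0,0],"roll":0,"claw":1},{"travel":[0,0,0],"roll":0,"claw":1},{"travel":[0,0,0],"roll":0,"claw":1},{"travel":[0,0,0],"roll":0,"claw":1},{"travel":[0,0,0],"roll":0,"claw":1}]}}

```text
clock: 19.45
eef_pos: [643.3, 57.8, 30.3]
orientation: [-3.141, 0.0, 1.922]
contact_force: [0.1, 0.1, 0.4]
finger_gap: 85.3
```

Request:
{"op": "jog_arm", "data": {"motion": [{"travel":[15,0.5,-10],"roll":0,"claw":1},{"travel":[35,0,-8],"roll":0,"claw":1},{"travel":[35,0,0],"roll":0,"claw":1},{"travel":[35,0,0],"roll":0,"claw":1},{"travel":[17.2,0,0],"roll":0,"claw":1}]}}

```text
clock: 19.95
eef_pos: [595.0, 192.8, 49.2]
orientation: [3.141, -0.003, 1.927]
contact_force: [-0.5, 1.0, 0.1]
finger_gap: 86.9
```

Request:
{"op": "jog_arm", "data": {"motion": [{"travel":[0,0,0],"roll":0,"claw":0.5},{"travel":[0,0,0],"roll":0,"claw":0.5},{"travel":[0,0,0],"roll":0,"claw":0.5},{"travel":[0,0,0],"roll":0,"claw":0.5},{"travel":[0,0,0],"roll":0,"claw":0.5}]}}

```text
clock: 20.45
eef_pos: [597.9, 184.9, 48.8]
orientation: [3.141, 0.001, 1.919]
contact_force: [2.1, -1.9, -0.5]
finger_gap: 59.8
```

Request:
{"op": "jog_arm", "data": {"motion": [{"travel":[0,0,0],"roll":0,"claw":0.5},{"travel":[-15,0,0],"roll":0,"claw":0.5},{"travel":[-15,0,0],"roll":0,"claw":0.5},{"travel":[-15,0,0],"roll":0,"claw":0.5},{"travel":[-15,0,0],"roll":0,"claw":0.5}]}}

```text
clock: 20.95
eef_pos: [617.9, 130.5, 49.1]
orientation: [3.141, -0.002, 1.922]
contact_force: [-2.0, 3.6, 4.7]
finger_gap: 60.0
```

Request:
{"op": "jog_arm", "data": {"motion": [{"travel":[-10,0,0],"roll":0,"claw":0.5},{"travel":[-4,0,0],"roll":0,"claw":0.5},{"travel":[0,0,0],"roll":0,"claw":0.5},{"travel":[0,0,0],"roll":0,"claw":0.5},{"travel":[0,0,0],"roll":0,"claw":1}]}}

```text
clock: 21.45
eef_pos: [622.5, 115.0, 48.4]
orientation: [-3.141, 0.002, 1.92]
contact_force: [-0.7, -1.5, -0.4]
finger_gap: 62.7
```

Request:
{"op": "jog_arm", "data": {"motion": [{"travel":[0,0,0],"roll":0,"claw":1},{"travel":[0,0,0],"roll":0,"claw":1},{"travel":[0,0,0],"roll":0,"claw":1},{"travel":[0,0,0],"roll":0,"claw":1},{"travel":[0,0,0],"roll":0,"claw":1}]}}

```text
clock: 21.95
eef_pos: [622.1, 117.5, 48.5]
orientation: [-3.141, 0.0, 1.922]
contact_force: [-0.9, -0.6, -0.7]
finger_gap: 86.0
```

Request:
{"op": "jog_arm", "data": {"motion": [{"travel":[15,0.4,-14],"roll":0,"claw":1},{"travel":[25,0,0],"roll":0,"claw":1},{"travel":[28,0,0],"roll":0,"claw":1},{"travel":[22,0,0],"roll":0,"claw":1},{"travel":[12,0,0],"roll":0,"claw":1}]}}

```text
clock: 22.45
eef_pos: [586.5, 216.3, 62.5]
orientation: [-3.142, -0.001, 1.925]
contact_force: [0.5, 0.5, 0.0]
finger_gap: 87.0
```

Request:
{"op": "jog_arm", "data": {"motion": [{"travel":[0,0,0],"roll":0,"claw":0.5},{"travel":[0,0,0],"roll":0,"claw":0.5},{"travel":[0,0,0],"roll":0,"claw":0.5},{"travel":[0,0,0],"roll":0,"claw":0.5},{"travel":[0,0,0],"roll":0,"claw":0.5}]}}

```text
clock: 22.95
eef_pos: [588.0, 211.9, 62.6]
orientation: [-3.141, 0.001, 1.92]
contact_force: [-0.0, -0.8, 0.6]
finger_gap: 59.7
```

Request:
{"op": "jog_arm", "data": {"motion": [{"travel":[0,0,0],"roll":0,"claw":0.5},{"travel":[-12,0,0],"roll":0,"claw":0.5},{"travel":[-12,0,0],"roll":0,"claw":0.5},{"travel":[-10,0,0],"roll":0,"claw":0.5},{"travel":[-3,0,0],"roll":0,"claw":0.5}]}}

```text
clock: 23.45
eef_pos: [601.2, 177.2, 63.2]
orientation: [3.14, -0.0, 1.92]
contact_force: [-0.4, 2.6, 5.1]
finger_gap: 59.8
```

Request:
{"op": "jog_arm", "data": {"motion": [{"travel":[0,0,0],"roll":0,"claw":0.5},{"travel":[0,0,0],"roll":0,"claw":1},{"travel":[0,0,0],"roll":0,"claw":1},{"travel":[0,0,0],"roll":0,"claw":1},{"travel":[0,0,0],"roll":0,"claw":1}]}}

```text
clock: 23.95
eef_pos: [599.9, 178.6, 62.2]
orientation: [-3.141, 0.0, 1.922]
contact_force: [-0.2, 0.1, 0.2]
finger_gap: 83.1
```

Request:
{"op": "jog_arm", "data": {"motion": [{"travel":[0,0,0],"roll":0,"claw":1},{"travel":[0,0,-40],"roll":0,"claw":1},{"travel":[0,0,-40],"roll":0,"claw":1},{"travel":[0,0,-40],"roll":0,"claw":1},{"travel":[0,0,-40],"roll":0,"claw":1}]}}

```text
clock: 24.45
eef_pos: [600.0, 178.5, 224.2]
orientation: [3.142, 0.0, 1.922]
contact_force: [0.6, 0.8, 0.4]
finger_gap: 87.0
```

Request:
{"op": "jog_arm", "data": {"motion": [{"travel":[-28,0,-10],"roll":0,"claw":1},{"travel":[-28,0,-10],"roll":0,"claw":1},{"travel":[-28,0,-10],"roll":0,"claw":1},{"travel":[-28,0,0],"roll":0,"claw":1},{"travel":[0,0,0],"roll":0,"claw":1}]}}

```text
clock: 24.95
eef_pos: [639.8, 67.2, 253.2]
orientation: [3.141, 0.004, 1.914]
contact_force: [-0.1, 0.1, 0.4]
finger_gap: 87.1
```

Run:
```python
from h import *
s=status.state();print(s['eef_pos'],s['orientation'],s['clock'])
c=snap('wrist'); cv2.imwrite('pics/w5.png',cv2.resize(c['img'][:250,150:410],None,fx=2.4,fy=2.4,interpolation=cv2.INTER_CUBIC)[:,:,::-1])
```

```text
[639.81523504  67.23748835 253.23379637] [3.14100907 0.00370206 1.91424237] 24.95
```

View pics/w5.png

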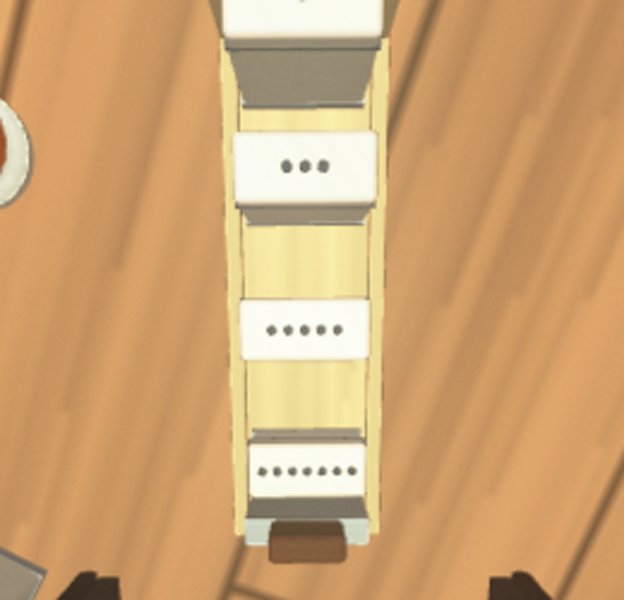

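This view shows the lids of tins 7, 5, 3 and 1 at rows 470, 329, 167 and below 38, with gaps between them.

```bash
cat >> h.py <<'E'
O=np.array([615.1,138.9]);D=np.array([-.3442,.9389]);X=np.array([.9389,.3442])
def loc(p): v=np.array(p)[:2]-O; return np.array([v@X,v@D]).round(1)
E
python3 - <<'E'
from h import *
c=load('wrist')
g=lambda x,y,z:loc(ray(c,150+x/2.4,y/2.4,z))
print('t1 front',g(222,37,108),g(382,38,108),'base',g(244,106,6),g(366,105,6))
for n,z,x0,x1,y0,y1 in((3,90,236,375,131,204),(5,72,241,368,300,358),(7,54,250,365,443,497)):
    a=g((x0+x1)/2,y0,z);b=g((x0+x1)/2,y1,z);print(n,a,b,(a+b)/2)
print('t3 base front',g(303,224,6),'t7 base back',g(303,431,6))
print('foll',g(303,520,67),'rail end',g(237,535,16),g(378,535,16))
E
```

```text
t1 front [-30.4  92.3] [28.9 91.6] base [-30.  94.] [31.5 94. ]
3 [ 0.4 64.3] [ 0.3 36.8] [ 0.35 50.55]
5 [-0.4 -1.3] [ -0.6 -26.9] [ -0.5 -14.1]
7 [  0.7 -69.7] [  0.5 -97.4] [  0.6  -83.55]
t3 base front [-0.7 37.9] t7 base back [ -1.5 -71.3]
foll [  -1.8 -105.8] rail end [ -39.6 -129.2] [  40.8 -129.8]
```

Tins 5 and 3 slipped about 8 mm in the grip, leaving the slot for tin2 only 28.7 mm wide. I'll nudge both again and let the grip build up fully first.

Request:
{"op": "jog_arm", "data": {"motion": [{"travel":[11.1,0,42],"roll":0,"claw":1},{"travel":[11.1,0,42],"roll":0,"claw":1},{"travel":[11.1,0,42],"roll":0,"claw":1},{"travel":[11.1,0,42],"roll":0,"claw":1},{"travel":[11.1,0,38],"roll":0,"claw":1}]}}

```text
clock: 25.5
eef_pos: [618.2, 127.8, 44.3]
orientation: [-3.141, -0.001, 1.924]
contact_force: [-0.4, 0.8, -0.5]
finger_gap: 87.0
```

Request:
{"op": "jog_arm", "data": {"grip_force": 25, "motion": [{"travel":[0,0,0],"roll":0,"claw":0.5},{"travel":[0,0,0],"roll":0,"claw":0.5},{"travel":[0,0,0],"roll":0,"claw":0.5},{"travel":[0,0,0],"roll":0,"claw":0.5},{"travel":[0,0,0],"roll":0,"claw":0.5}]}}

```text
clock: 26.0
eef_pos: [621.1, 125.0, 49.1]
orientation: [3.139, 0.0, 1.921]
contact_force: [-1.0, -0.5, 6.4]
finger_gap: 59.7
```

Request:
{"op": "jog_arm", "data": {"motion": [{"travel":[0,0,0],"roll":0,"claw":0.5},{"travel":[0,0,0],"roll":0,"claw":0.5},{"travel":[0,0,0],"roll":0,"claw":0.5},{"travel":[-3,0,0],"roll":0,"claw":0.5},{"travel":[-3,0,0],"roll":0,"claw":0.5}]}}

```text
clock: 26.5
eef_pos: [622.0, 123.5, 49.2]
orientation: [3.139, -0.005, 1.923]
contact_force: [-5.8, 6.0, 11.8]
finger_gap: 59.7
```

Request:
{"op": "jog_arm", "data": {"motion": [{"travel":[0,0,0],"roll":0,"claw":0.5},{"travel":[0,0,0],"roll":0,"claw":0.5},{"travel":[0,0,0],"roll":0,"claw":1},{"travel":[0,0,0],"roll":0,"claw":1},{"travel":[0,0,0],"roll":0,"claw":1}]}}

```text
clock: 27.0
eef_pos: [621.9, 119.5, 46.8]
orientation: [3.141, 0.0, 1.921]
contact_force: [0.5, -0.4, -0.7]
finger_gap: 76.4
```

Request:
{"op": "jog_arm", "data": {"motion": [{"travel":[0,0,0],"roll":0,"claw":1},{"travel":[14,0,-14],"roll":0,"claw":1},{"travel":[24,0,0],"roll":0,"claw":1},{"travel":[22,0,0],"roll":0,"claw":1},{"travel":[10.5,0,0],"roll":0,"claw":1}]}}

```text
clock: 27.5
eef_pos: [596.5, 188.8, 60.4]
orientation: [-3.141, -0.001, 1.924]
contact_force: [0.1, -0.3, 0.2]
finger_gap: 86.9
```

Request:
{"op": "jog_arm", "data": {"motion": [{"travel":[0,0,0],"roll":0,"claw":0.5},{"travel":[0,0,0],"roll":0,"claw":0.5},{"travel":[0,0,0],"roll":0,"claw":0.5},{"travel":[0,0,0],"roll":0,"claw":0.5},{"travel":[0,0,0],"roll":0,"claw":0.5}]}}

```text
clock: 28.0
eef_pos: [598.0, 185.0, 60.6]
orientation: [3.141, 0.001, 1.92]
contact_force: [1.2, -0.5, -0.1]
finger_gap: 59.7
```

Request:
{"op": "jog_arm", "data": {"motion": [{"travel":[0,0,0],"roll":0,"claw":0.5},{"travel":[0,0,0],"roll":0,"claw":0.5},{"travel":[0,0,0],"roll":0,"claw":0.5},{"travel":[-4,0,0],"roll":0,"claw":0.5},{"travel":[-3,0,0],"roll":0,"claw":0.5}]}}

```text
clock: 28.5
eef_pos: [599.7, 180.4, 60.6]
orientation: [3.141, -0.001, 1.922]
contact_force: [-0.2, 2.6, 2.0]
finger_gap: 60.2
```

Request:
{"op": "jog_arm", "data": {"motion": [{"travel":[0,0,0],"roll":0,"claw":0.5},{"travel":[0,0,0],"roll":0,"claw":0.5},{"travel":[0,0,0],"roll":0,"claw":1},{"travel":[0,0,0],"roll":0,"claw":1},{"travel":[0,0,0],"roll":0,"claw":1}]}}

```text
clock: 29.0
eef_pos: [599.8, 179.6, 60.5]
orientation: [-3.141, 0.0, 1.922]
contact_force: [0.2, -0.2, -1.4]
finger_gap: 76.1
```

Request:
{"op": "jog_arm", "data": {"motion": [{"travel":[0,0,0],"roll":0,"claw":1},{"travel":[0,0,-48],"roll":0,"claw":1},{"travel":[0,0,-48],"roll":0,"claw":1},{"travel":[0,0,-48],"roll":0,"claw":1},{"travel":[0,0,-48],"roll":0,"claw":1}]}}

```text
clock: 29.5
eef_pos: [599.6, 179.4, 254.6]
orientation: [3.141, -0.0, 1.922]
contact_force: [0.6, 1.0, 0.1]
finger_gap: 86.9
```

Request:
{"op": "jog_arm", "data": {"motion": [{"travel":[-30,0,0],"roll":0,"claw":1},{"travel":[-40,0,0],"roll":0,"claw":1},{"travel":[-40,0,0],"roll":0,"claw":1},{"travel":[0,0,0],"roll":0,"claw":1},{"travel":[0,0,0],"roll":0,"claw":1}]}}

```text
clock: 30.0
eef_pos: [637.8, 74.8, 252.5]
orientation: [-3.142, -0.0, 1.919]
contact_force: [-0.7, 0.7, -0.0]
finger_gap: 86.9
```

Run:
```python
from h import *
s=status.state();print(s['eef_pos'],s['orientation'],s['clock'],loc(s['eef_pos']))
c=snap('wrist'); im=c['img'][:250,150:410]; cv2.imwrite('pics/w6.png',cv2.resize(im,None,fx=2.4,fy=2.4,interpolation=cv2.INTER_CUBIC)[:,:,::-1])
hsv=cv2.cvtColor(c['img'],cv2.COLOR_RGB2HSV)
col=(hsv[:,:,2]>215)&(hsv[:,:,1]<35)
st,en=[],[]
for r in range(1,250):
    a=col[r,262:292].mean()>.6;b=col[r-1,262:292].mean()>.6
    if a and not b: st.append(r)
    if b and not a: en.append(r)
print(st,en)
```

```text
[637.81776417  74.77805496 252.53309806] [-3.14152715e+00 -2.07562644e-05  1.91871544e+00] 30.0 [ -0.7 -68. ]
[71, 87, 136, 150, 193, 205] [24, 83, 99, 146, 160, 202, 213]
```

Run:
```python
from h import *
c=load('wrist')
g=lambda y,z:loc(ray(c,277,y,z))[1]
print('t1 front',g(23.5,108))
for n,z,a,b in((3,90,70.5,98.5),(5,72,135.5,159.5),(7,54,192.5,212.5)): print(n,g(a,z),g(b,z))
```

```text
t1 front 94.1
3 58.4 32.6
5 -3.7 -29.7
7 -70.6 -95.6
```

The slots are now 34, 34 and 38 mm wide, with centres at rack y = 76.5, 14.4 and −50. I'll move to look at tin2.

Request:
{"op": "jog_arm", "data": {"motion": [{"travel":[-23.2,-32.6,5],"roll":0,"claw":1},{"travel":[-23.2,-32.6,5],"roll":0,"claw":1},{"travel":[-23.2,-32.6,5],"roll":0,"claw":1},{"travel":[-23.2,-32.6,5],"roll":0,"claw":1},{"travel":[-23.2,-32.6,5],"roll":0,"claw":1}]}}

```text
clock: 30.55
eef_pos: [523.7, -87.7, 227.4]
orientation: [3.141, -0.001, 1.925]
contact_force: [0.6, 0.4, 0.2]
finger_gap: 87.0
```

Request:
{"op": "jog_arm", "data": {"motion": [{"travel":[-23.2,-32.6,5],"roll":0,"claw":1},{"travel":[-23.2,-32.6,0],"roll":0,"claw":1},{"travel":[0,0,0],"roll":0.13,"claw":1},{"travel":[0,0,0],"roll":0.13,"claw":1},{"travel":[0,0,0],"roll":0.13,"claw":1}]}}

```text
clock: 31.05
eef_pos: [479.5, -152.9, 222.8]
orientation: [3.141, -0.001, 1.529]
contact_force: [-0.0, -0.1, -0.0]
finger_gap: 87.5
```

Request:
{"op": "jog_arm", "data": {"motion": [{"travel":[0,0,0],"roll":0.13,"claw":1},{"travel":[0,0,0],"roll":0,"claw":1},{"travel":[0,0,0],"roll":0,"claw":1},{"travel":[0,0,0],"roll":0,"claw":1},{"travel":[0,0,0],"roll":0,"claw":1}]}}

```text
clock: 31.55
eef_pos: [479.3, -154.3, 222.5]
orientation: [3.142, -0.0, 1.404]
contact_force: [-0.3, -0.1, 0.2]
finger_gap: 86.9
```

```bash
cat >> h.py <<'E'
def lid(h,f=None):
    """white lids in wrist view: centre at height h, long-axis angle, shift in tool axes, roll needed"""
    c=snap('wrist',f);s=status.state();T=s['eef_pos'];y=s['orientation'][2]
    tx=np.array([np.cos(y),np.sin(y)]);ty=np.array([np.sin(y),-np.cos(y)])
    hsv=cv2.cvtColor(c['img'],cv2.COLOR_RGB2HSV)
    m=((hsv[:,:,2]>190)&(hsv[:,:,1]<40)).astype(np.uint8); m[245:]=0
    m=cv2.morphologyEx(m,cv2.MORPH_CLOSE,np.ones((5,5)))
    print('TCP',T.round(1),'yaw',y.round(3),'clock',s['clock'],'gap',s['finger_gap'].round(1))
    for k in cv2.findContours(m,0,2)[0]:
        if cv2.contourArea(k)<400: continue
        W=np.array([ray(c,*p,h)[:2] for p in k[:,0,:].astype(float)],np.float32)
        r=cv2.minAreaRect(W); b=cv2.boxPoints(r); e=[b[1]-b[0],b[2]-b[1]]; e=max(e,key=np.linalg.norm)
        if e[0]<0:e=-e
        a=np.arctan2(e[1],e[0]); v=np.array(r[0])-T[:2]
        print('lid',np.round(r[0],1),np.round(r[1],1),'ang',a.round(3),'tool shift',(v@tx).round(1),(v@ty).round(1),'roll',(y-(a+np.pi/2)).round(3),'px',k[:,0,:].mean(0).round(0))
E
python3 - <<'E'
from h import *
lid(93,'w7')
E
```

```text
Traceback (most recent call last):
  File "h.py", line 25, in lid
    print('TCP',T.round(1),'yaw',y.round(3),'clock',s['clock'],'gap',s['finger_gap'].round(1))
                                                                     ^^^^^^^^^^^^^^^^^^^^^
AttributeError: 'float' object has no attribute 'round'
```

View pics/w7.png

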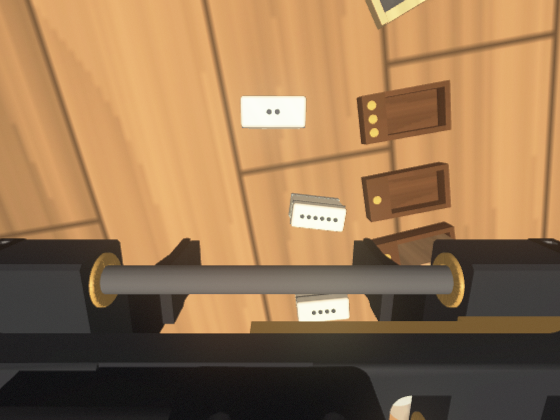

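This view shows tin2's lid at (273,111) and tin6's at (319,214). The error was only in my print line, so I'll fix that.

```bash
sed -i "s/,'gap',s\['finger_gap'\].round(1)//" h.py
python3 - <<'E'
from h import *
lid(93)
E
```

```text
TCP [ 479.3 -154.5  222.5] yaw 1.403 clock 31.65
lid [ 516.1 -174.6] [22.9 54.9] ang -0.281 tool shift -13.6 39.6 roll 0.113 px [317. 217.]
lid [490.  -68.6] [26.1 57.6] ang -0.168 tool shift 86.5 -3.8 roll -0.0 px [269. 107.]
```

Request:
{"op": "jog_arm", "data": {"motion": [{"travel":[43.2,-1.9,0],"roll":0,"claw":1},{"travel":[43.3,-1.9,0],"roll":0,"claw":1},{"travel":[0,0,45],"roll":0,"claw":1},{"travel":[0,0,45],"roll":0,"claw":1},{"travel":[0,0,45],"roll":0,"claw":1}]}}

```text
clock: 32.15
eef_pos: [490.5, -68.1, 86.5]
orientation: [3.14, -0.001, 1.404]
contact_force: [0.2, 1.3, 0.0]
finger_gap: 87.2
```

Request:
{"op": "jog_arm", "data": {"motion": [{"travel":[0,0,37],"roll":0,"claw":1},{"travel":[0,0,0],"roll":0,"claw":1},{"travel":[0,0,0],"roll":0,"claw":0.5},{"travel":[0,0,0],"roll":0,"claw":0.5},{"travel":[0,0,0],"roll":0,"claw":0.5}]}}

```text
clock: 32.65
eef_pos: [492.0, -68.8, 52.8]
orientation: [3.138, -0.001, 1.402]
contact_force: [-0.7, 0.4, 0.1]
finger_gap: 70.5
```

Request:
{"op": "jog_arm", "data": {"grip_force": 30, "motion": [{"travel":[0,0,0],"roll":0,"claw":0.5},{"travel":[0,0,0],"roll":0,"claw":0.5},{"travel":[0,0,0],"roll":0,"claw":0.5},{"travel":[0,0,0],"roll":0,"claw":0.5},{"travel":[0,0,0],"roll":0,"claw":0.5}]}}

```text
clock: 33.15
eef_pos: [491.1, -68.6, 51.9]
orientation: [3.14, -0.001, 1.402]
contact_force: [-1.1, -0.3, 7.3]
finger_gap: 59.8
```

Request:
{"op": "jog_arm", "data": {"motion": [{"travel":[0,0,0],"roll":0,"claw":0.5},{"travel":[0,0,0],"roll":0,"claw":0.5},{"travel":[0,0,0],"roll":0,"claw":0.5},{"travel":[0,0,-5],"roll":0,"claw":0.5},{"travel":[0,0,-5],"roll":0,"claw":0.5}]}}

```text
clock: 33.65
eef_pos: [489.7, -68.7, 60.7]
orientation: [-3.141, 0.0, 1.402]
contact_force: [-0.6, 0.6, -2.3]
finger_gap: 59.8
```

Request:
{"op": "jog_arm", "data": {"motion": [{"travel":[0,0,-40],"roll":0,"claw":0.5},{"travel":[0,0,-40],"roll":0,"claw":0.5},{"travel":[0,0,-40],"roll":0,"claw":0.5},{"travel":[0,0,-40],"roll":0,"claw":0.5},{"travel":[0,0,0],"roll":0,"claw":0.5}]}}

```text
clock: 34.15
eef_pos: [493.4, -69.2, 226.3]
orientation: [3.132, -0.003, 1.402]
contact_force: [0.5, 1.2, -1.6]
finger_gap: 59.7
```

Request:
{"op": "jog_arm", "data": {"motion": [{"travel":[41.7,7.2,0],"roll":0,"claw":0.5},{"travel":[41.7,7.2,0],"roll":0,"claw":0.5},{"travel":[41.7,7.2,0],"roll":0,"claw":0.5},{"travel":[41.7,7.2,0],"roll":0,"claw":0.5},{"travel":[41.7,7.2,0],"roll":0,"claw":0.5}]}}

```text
clock: 34.65
eef_pos: [560.4, 132.2, 219.6]
orientation: [-3.14, 0.001, 1.402]
contact_force: [0.5, 0.5, -1.1]
finger_gap: 59.7
```

Request:
{"op": "jog_arm", "data": {"motion": [{"travel":[41.7,7.2,0],"roll":0,"claw":0.5},{"travel":[41.7,7.2,0],"roll":0,"claw":0.5},{"travel":[0,0,0],"roll":-0.13,"claw":0.5},{"travel":[0,0,0],"roll":-0.13,"claw":0.5},{"travel":[0,0,0],"roll":-0.13,"claw":0.5}]}}

```text
clock: 35.15
eef_pos: [588.2, 210.6, 218.9]
orientation: [-3.139, 0.001, 1.798]
contact_force: [0.9, -0.2, -1.4]
finger_gap: 59.9
```

Request:
{"op": "jog_arm", "data": {"motion": [{"travel":[0,0,20],"roll":-0.13,"claw":0.5},{"travel":[0,0,20],"roll":0,"claw":0.5},{"travel":[0,0,0],"roll":0,"claw":0.5},{"travel":[0,0,0],"roll":0,"claw":0.5},{"travel":[0,0,0],"roll":0,"claw":0.5}]}}

```text
clock: 35.65
eef_pos: [589.4, 210.6, 181.5]
orientation: [3.14, -0.0, 1.922]
contact_force: [-0.2, -0.4, -1.0]
finger_gap: 59.9
```

Run:
```python
from h import *
s=status.state();print(s['eef_pos'],s['orientation'],loc(s['eef_pos']),s['finger_gap'])
```

```text
[589.37105503 210.64232195 181.53270404] [ 3.14016010e+00 -2.42164532e-05  1.92154981e+00] [ 0.5 76.2] 59.850356837050334
```

Request:
{"op": "jog_arm", "data": {"motion": [{"travel":[0,-0.5,15],"roll":0,"claw":0.5},{"travel":[0,0,15],"roll":0,"claw":0.5},{"travel":[0,0,15],"roll":0,"claw":0.5},{"travel":[0,0,15],"roll":0,"claw":0.5},{"travel":[0,0,15],"roll":0,"claw":0.5}]}}

```text
clock: 36.15
eef_pos: [587.9, 210.2, 103.7]
orientation: [-3.141, 0.0, 1.922]
contact_force: [-0.0, -0.2, -1.6]
finger_gap: 60.0
```

Request:
{"op": "jog_arm", "data": {"motion": [{"travel":[0,0,12],"roll":0,"claw":0.5},{"travel":[0,0,10],"roll":0,"claw":0.5},{"travel":[0,0,6],"roll":0,"claw":0.5},{"travel":[0,0,3],"roll":0,"claw":0.5},{"travel":[0,0,0],"roll":0,"claw":0.5}]}}

```text
clock: 36.65
eef_pos: [588.4, 210.4, 74.4]
orientation: [-3.142, 0.0, 1.922]
contact_force: [-0.5, -1.0, -1.6]
finger_gap: 59.8
```

Request:
{"op": "jog_arm", "data": {"motion": [{"travel":[0,0,3],"roll":0,"claw":0.5},{"travel":[0,0,3],"roll":0,"claw":0.5},{"travel":[0,0,3],"roll":0,"claw":0.5},{"travel":[0,0,3],"roll":0,"claw":0.5},{"travel":[0,0,0],"roll":0,"claw":0.5}]}}

```text
clock: 37.15
eef_pos: [588.0, 210.3, 62.0]
orientation: [-3.141, 0.0, 1.922]
contact_force: [0.4, -0.3, -2.2]
finger_gap: 60.2
```

Request:
{"op": "jog_arm", "data": {"motion": [{"travel":[0,0,3],"roll":0,"claw":0.5},{"travel":[0,0,1],"roll":0,"claw":0.5},{"travel":[0,0,0],"roll":0,"claw":0.5},{"travel":[0,0,0],"roll":0,"claw":1},{"travel":[0,0,0],"roll":0,"claw":1}]}}

```text
clock: 37.65
eef_pos: [588.8, 210.5, 59.1]
orientation: [3.14, -0.0, 1.922]
contact_force: [0.5, 0.4, -0.1]
finger_gap: 68.8
```

Request:
{"op": "jog_arm", "data": {"motion": [{"travel":[0,0,0],"roll":0,"claw":1},{"travel":[0,0,0],"roll":0,"claw":1},{"travel":[0,0,0],"roll":0,"claw":1},{"travel":[0,0,-10],"roll":0,"claw":1},{"travel":[0,0,-40],"roll":0,"claw":1}]}}

```text
clock: 38.15
eef_pos: [585.1, 209.4, 105.3]
orientation: [-3.133, 0.001, 1.922]
contact_force: [0.1, -0.4, 0.5]
finger_gap: 87.0
```

Request:
{"op": "jog_arm", "data": {"motion": [{"travel":[0,0,-40],"roll":0,"claw":1},{"travel":[0,0,-40],"roll":0,"claw":1},{"travel":[0,0,-32],"roll":0,"claw":1},{"travel":[-38.2,-20.8,0],"roll":0,"claw":1},{"travel":[-38.2,-20.8,0],"roll":0,"claw":1}]}}

```text
clock: 38.65
eef_pos: [576.2, 124.8, 222.9]
orientation: [3.138, 0.0, 1.925]
contact_force: [0.5, -0.9, 0.3]
finger_gap: 87.4
```

Request:
{"op": "jog_arm", "data": {"motion": [{"travel":[-38.2,-20.8,0],"roll":0,"claw":1},{"travel":[-38.2,-20.8,0],"roll":0,"claw":1},{"travel":[-38.2,-20.8,0],"roll":0,"claw":1},{"travel":[-38.2,-20.8,0],"roll":0,"claw":1},{"travel":[-38.2,-20.8,0],"roll":0,"claw":1}]}}

```text
clock: 39.15
eef_pos: [543.2, -92.6, 221.6]
orientation: [3.14, -0.0, 1.922]
contact_force: [1.1, -0.9, -1.5]
finger_gap: 87.5
```

Request:
{"op": "jog_arm", "data": {"motion": [{"travel":[-38.2,-20.8,0],"roll":0,"claw":1},{"travel":[-38.2,-20.8,0],"roll":0,"claw":1},{"travel":[-38.2,-20.8,0],"roll":0,"claw":1},{"travel":[-38.2,-20.8,0],"roll":0,"claw":1},{"travel":[-38.2,-20.8,0],"roll":0,"claw":1}]}}

```text
clock: 39.65
eef_pos: [511.3, -307.5, 221.7]
orientation: [3.14, 0.0, 1.922]
contact_force: [1.3, 0.3, -0.6]
finger_gap: 87.1
```

Request:
{"op": "jog_arm", "data": {"motion": [{"travel":[-38.2,-20.8,0],"roll":0,"claw":1},{"travel":[0,0,0],"roll":0.124,"claw":1},{"travel":[0,0,0],"roll":0.124,"claw":1},{"travel":[0,0,0],"roll":0.124,"claw":1},{"travel":[0,0,0],"roll":0,"claw":1}]}}

```text
clock: 40.15
eef_pos: [505.2, -349.1, 221.2]
orientation: [3.141, 0.0, 1.549]
contact_force: [-1.1, -0.7, 0.2]
finger_gap: 87.3
```

Request:
{"op": "jog_arm", "data": {"motion": [{"travel":[0,0,0],"roll":0,"claw":1},{"travel":[0,0,0],"roll":0,"claw":1},{"travel":[0,0,0],"roll":0,"claw":1},{"travel":[0,0,0],"roll":0,"claw":1},{"travel":[0,0,0],"roll":0,"claw":1}]}}

```text
clock: 40.65
eef_pos: [505.2, -348.9, 220.6]
orientation: [3.142, -0.0, 1.55]
contact_force: [-0.5, 0.7, 0.3]
finger_gap: 87.0
```

Run:
```python
from h import *
lid(75,'w8'); c=snap('top'); cv2.imwrite('pics/t8.png',cv2.resize(c['img'][130:260,130:330],None,fx=3.9,fy=3.9,interpolation=cv2.INTER_CUBIC)[:,:,::-1])
```

```text
TCP [ 505.2 -348.9  220.6] yaw 1.55 clock 40.7
lid [ 509.9 -292.6] [25.9 57.5] ang -0.054 tool shift 56.4 3.6 roll 0.033 px [283. 145.]
```

View pics/t8.png

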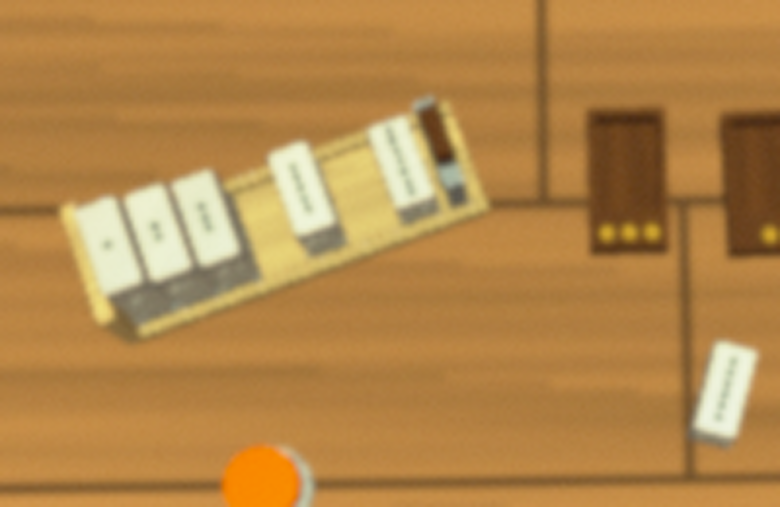

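Tin2 stands between tins 1 and 3, at (158,232). Tin6 has been knocked and is now at (725,392) in this crop. Next I'll grasp tin4.

Request:
{"op": "jog_arm", "data": {"motion": [{"travel":[28.2,1.8,0],"roll":0.033,"claw":1},{"travel":[28.2,2.7,0],"roll":0,"claw":1},{"travel":[0,0,45],"roll":0,"claw":1},{"travel":[0,0,45],"roll":0,"claw":1},{"travel":[0,0,45],"roll":0,"claw":1}]}}

```text
clock: 41.25
eef_pos: [512.4, -292.2, 84.6]
orientation: [3.14, -0.0, 1.518]
contact_force: [-0.0, -0.8, 0.2]
finger_gap: 87.2
```

Request:
{"op": "jog_arm", "data": {"motion": [{"travel":[0,0,35],"roll":0,"claw":1},{"travel":[0,0,10],"roll":0,"claw":1},{"travel":[0,0,0],"roll":0,"claw":0.5},{"travel":[0,0,0],"roll":0,"claw":0.5},{"travel":[0,0,0],"roll":0,"claw":0.5}]}}

```text
clock: 41.75
eef_pos: [513.4, -293.8, 42.9]
orientation: [3.138, 0.001, 1.517]
contact_force: [0.1, -0.3, 0.1]
finger_gap: 70.6
```

Request:
{"op": "jog_arm", "data": {"grip_force": 30, "motion": [{"travel":[0,0,0],"roll":0,"claw":0.5},{"travel":[0,0,0],"roll":0,"claw":0.5},{"travel":[0,0,0],"roll":0,"claw":0.5},{"travel":[0,0,0],"roll":0,"claw":0.5},{"travel":[0,0,0],"roll":0,"claw":0.5}]}}

```text
clock: 42.25
eef_pos: [512.0, -293.4, 42.1]
orientation: [3.14, 0.0, 1.517]
contact_force: [-2.3, -0.2, 7.9]
finger_gap: 59.7
```

Request:
{"op": "jog_arm", "data": {"motion": [{"travel":[0,0,0],"roll":0,"claw":0.5},{"travel":[0,0,0],"roll":0,"claw":0.5},{"travel":[0,0,0],"roll":0,"claw":0.5},{"travel":[0,0,-5],"roll":0,"claw":0.5},{"travel":[0,0,-5],"roll":0,"claw":0.5}]}}

```text
clock: 42.75
eef_pos: [511.8, -292.4, 50.7]
orientation: [3.142, -0.0, 1.517]
contact_force: [0.3, -0.2, -3.3]
finger_gap: 60.0
```

Request:
{"op": "jog_arm", "data": {"motion": [{"travel":[0,0,-40],"roll":0,"claw":0.5},{"travel":[0,0,-40],"roll":0,"claw":0.5},{"travel":[0,0,-40],"roll":0,"claw":0.5},{"travel":[0,0,-40],"roll":0,"claw":0.5},{"travel":[0,0,0],"roll":0,"claw":0.5}]}}

```text
clock: 43.25
eef_pos: [514.7, -294.8, 216.8]
orientation: [3.131, 0.003, 1.517]
contact_force: [0.8, 0.1, -1.9]
finger_gap: 59.9
```

Run:
```python
from h import *
s=status.state();print(s['eef_pos'],s['orientation'][2],s['finger_gap'])
c=load('top');print('tin6',ray(c,130+725/3.9,130+392/3.9,57),'ends',ray(c,130+737/3.9,130+347/3.9,57),ray(c,130+716/3.9,130+435/3.9,57))
y=s['orientation'][2];tx=np.array([np.cos(y),np.sin(y)]);ty=np.array([np.sin(y),-np.cos(y)])
t=O+14.4*D; v=t-s['eef_pos'][:2]; print('to slot4',t,v@tx,v@ty,'roll',y-1.922)
```

```text
[ 514.723916   -294.84948581  216.79210817] 1.5166161725892873 59.897414487532096
tin6 [ 484.3 -151.1   57. ] ends [ 513.5 -159.8   57. ] [ 456.6 -144.5   57. ]
to slot4 [610.14352 152.42016] 451.7806486891688 71.05830254728879 roll -0.40538382741071266
```

Request:
{"op": "jog_arm", "data": {"motion": [{"travel":[40.9,6.8,0],"roll":0,"claw":0.5},{"travel":[40.9,6.8,0],"roll":0,"claw":0.5},{"travel":[40.9,6.8,0],"roll":0,"claw":0.5},{"travel":[40.9,6.8,0],"roll":0,"claw":0.5},{"travel":[40.9,6.8,0],"roll":0,"claw":0.5}]}}

```text
clock: 43.75
eef_pos: [556.3, -88.5, 209.6]
orientation: [-3.141, -0.001, 1.517]
contact_force: [1.4, -1.0, -2.7]
finger_gap: 59.5
```

Request:
{"op": "jog_arm", "data": {"motion": [{"travel":[40.9,6.8,0],"roll":0,"claw":0.5},{"travel":[40.9,6.8,0],"roll":0,"claw":0.5},{"travel":[40.9,6.8,0],"roll":0,"claw":0.5},{"travel":[40.9,6.8,0],"roll":0,"claw":0.5},{"travel":[40.9,6.8,0],"roll":0,"claw":0.5}]}}

```text
clock: 44.25
eef_pos: [601.2, 113.8, 209.4]
orientation: [-3.14, 0.0, 1.517]
contact_force: [0.4, -1.1, -2.8]
finger_gap: 59.9
```

Request:
{"op": "jog_arm", "data": {"motion": [{"travel":[40.9,6.8,0],"roll":0,"claw":0.5},{"travel":[0,0,10],"roll":-0.135,"claw":0.5},{"travel":[0,0,20],"roll":-0.135,"claw":0.5},{"travel":[0,0,20],"roll":-0.135,"claw":0.5},{"travel":[0,0,0],"roll":0,"claw":0.5}]}}

```text
clock: 44.75
eef_pos: [607.8, 152.0, 156.2]
orientation: [-3.134, -0.0, 1.922]
contact_force: [-0.2, -0.6, -2.2]
finger_gap: 60.0
```

Request:
{"op": "jog_arm", "data": {"motion": [{"travel":[0,0,0],"roll":0,"claw":0.5},{"travel":[0,0,0],"roll":0,"claw":0.5},{"travel":[0,0,0],"roll":0,"claw":0.5},{"travel":[0,0,0],"roll":0,"claw":0.5},{"travel":[0,0,0],"roll":0,"claw":0.5}]}}

```text
clock: 45.25
eef_pos: [611.0, 152.6, 161.2]
orientation: [3.141, -0.0, 1.921]
contact_force: [0.6, 0.1, -3.3]
finger_gap: 59.8
```

Run:
```python
from h import *
s=status.state();print(s['eef_pos'],s['orientation'],loc(s['eef_pos']),s['finger_gap'])
```

```text
[611.04376542 152.58474766 161.19440041] [ 3.14054352e+00 -1.36520632e-04  1.92143981e+00] [ 0.9 14.2] 59.76892484095957
```

Request:
{"op": "jog_arm", "data": {"motion": [{"travel":[0.2,-0.8,15],"roll":0,"claw":0.5},{"travel":[0,0,15],"roll":0,"claw":0.5},{"travel":[0,0,15],"roll":0,"claw":0.5},{"travel":[0,0,15],"roll":0,"claw":0.5},{"travel":[0,0,15],"roll":0,"claw":0.5}]}}

```text
clock: 45.75
eef_pos: [609.5, 152.2, 83.6]
orientation: [-3.14, 0.0, 1.922]
contact_force: [-0.2, 0.3, -1.7]
finger_gap: 59.9
```

Request:
{"op": "jog_arm", "data": {"motion": [{"travel":[0,0,10],"roll":0,"claw":0.5},{"travel":[0,0,6],"roll":0,"claw":0.5},{"travel":[0,0,3],"roll":0,"claw":0.5},{"travel":[0,0,3],"roll":0,"claw":0.5},{"travel":[0,0,0],"roll":0,"claw":0.5}]}}

```text
clock: 46.25
eef_pos: [610.1, 152.4, 63.7]
orientation: [3.141, -0.0, 1.922]
contact_force: [-0.3, -0.4, -2.2]
finger_gap: 59.9
```

Request:
{"op": "jog_arm", "data": {"motion": [{"travel":[0,0,3],"roll":0,"claw":0.5},{"travel":[0,0,3],"roll":0,"claw":0.5},{"travel":[0,0,3],"roll":0,"claw":0.5},{"travel":[0,0,3],"roll":0,"claw":0.5},{"travel":[0,0,0],"roll":0,"claw":0.5}]}}

```text
clock: 46.75
eef_pos: [609.5, 152.3, 51.0]
orientation: [-3.141, -0.0, 1.922]
contact_force: [0.4, -0.4, -2.4]
finger_gap: 59.9
```

Request:
{"op": "jog_arm", "data": {"motion": [{"travel":[0,0,2.5],"roll":0,"claw":0.5},{"travel":[0,0,0.5],"roll":0,"claw":0.5},{"travel":[0,0,0],"roll":0,"claw":0.5},{"travel":[0,0,0],"roll":0,"claw":1},{"travel":[0,0,0],"roll":0,"claw":1}]}}

```text
clock: 47.25
eef_pos: [610.6, 152.5, 49.3]
orientation: [3.14, 0.0, 1.922]
contact_force: [0.2, 0.0, 1.9]
finger_gap: 68.8
```

Request:
{"op": "jog_arm", "data": {"motion": [{"travel":[0,0,0],"roll":0,"claw":1},{"travel":[0,0,0],"roll":0,"claw":1},{"travel":[0,0,0],"roll":0,"claw":1},{"travel":[0,0,-10],"roll":0,"claw":1},{"travel":[0,0,-40],"roll":0,"claw":1}]}}

```text
clock: 47.75
eef_pos: [606.6, 151.7, 95.3]
orientation: [-3.133, 0.0, 1.922]
contact_force: [0.1, 0.5, 0.3]
finger_gap: 86.9
```

Request:
{"op": "jog_arm", "data": {"motion": [{"travel":[0,0,-40],"roll":0,"claw":1},{"travel":[0,0,-44],"roll":0,"claw":1},{"travel":[0,0,-40],"roll":0,"claw":1},{"travel":[0,0,0],"roll":0,"claw":1},{"travel":[0,0,0],"roll":0,"claw":1}]}}

```text
clock: 48.25
eef_pos: [610.6, 152.4, 224.4]
orientation: [3.138, -0.0, 1.922]
contact_force: [0.3, 0.7, -0.7]
finger_gap: 86.8
```

Request:
{"op": "jog_arm", "data": {"motion": [{"travel":[-31,-26.7,0],"roll":0,"claw":1},{"travel":[-31,-26.7,0],"roll":0,"claw":1},{"travel":[-31,-26.7,0],"roll":0,"claw":1},{"travel":[-31,-26.7,0],"roll":0,"claw":1},{"travel":[-31,-26.7,0],"roll":0,"claw":1}]}}

```text
clock: 48.75
eef_pos: [536.0, -40.4, 220.9]
orientation: [-3.139, -0.001, 1.922]
contact_force: [0.8, -0.4, -0.0]
finger_gap: 87.2
```

Request:
{"op": "jog_arm", "data": {"motion": [{"travel":[-31,-26.7,0],"roll":0,"claw":1},{"travel":[-31,-26.7,0],"roll":0,"claw":1},{"travel":[-31,-26.7,0],"roll":0,"claw":1},{"travel":[-31,-26.7,0],"roll":0,"claw":1},{"travel":[-31,-26.7,0],"roll":0,"claw":1}]}}

```text
clock: 49.25
eef_pos: [464.1, -231.4, 221.2]
orientation: [-3.14, -0.002, 1.922]
contact_force: [1.3, 0.6, -0.3]
finger_gap: 87.1
```

Request:
{"op": "jog_arm", "data": {"motion": [{"travel":[0,0,0],"roll":0.122,"claw":1},{"travel":[0,0,0],"roll":0.122,"claw":1},{"travel":[0,0,0],"roll":0.122,"claw":1},{"travel":[0,0,0],"roll":0.122,"claw":1},{"travel":[0,0,0],"roll":0.122,"claw":1}]}}

```text
clock: 49.75
eef_pos: [464.8, -230.1, 221.0]
orientation: [-3.139, 0.0, 1.307]
contact_force: [0.5, 0.4, 0.3]
finger_gap: 87.1
```

Request:
{"op": "jog_arm", "data": {"motion": [{"travel":[0,0,0],"roll":0,"claw":1},{"travel":[0,0,0],"roll":0,"claw":1},{"travel":[0,0,0],"roll":0,"claw":1},{"travel":[0,0,0],"roll":0,"claw":1},{"travel":[0,0,0],"roll":0,"claw":1}]}}

```text
clock: 50.25
eef_pos: [465.8, -230.5, 222.5]
orientation: [-3.142, -0.0, 1.313]
contact_force: [0.1, -0.6, 0.5]
finger_gap: 87.0
```

Run:
```python
from h import *
lid(57,'w9'); c=snap('top'); cv2.imwrite('pics/t9.png',cv2.resize(c['img'][140:240,140:270],None,fx=6,fy=6,interpolation=cv2.INTER_CUBIC)[:,:,::-1])
```

```text
TCP [ 465.8 -230.5  222.5] yaw 1.312 clock 50.3
lid [ 488.1 -150.5] [26.  57.1] ang -0.285 tool shift 83.1 1.1 roll 0.027 px [283. 115.]
```

View pics/t9.png

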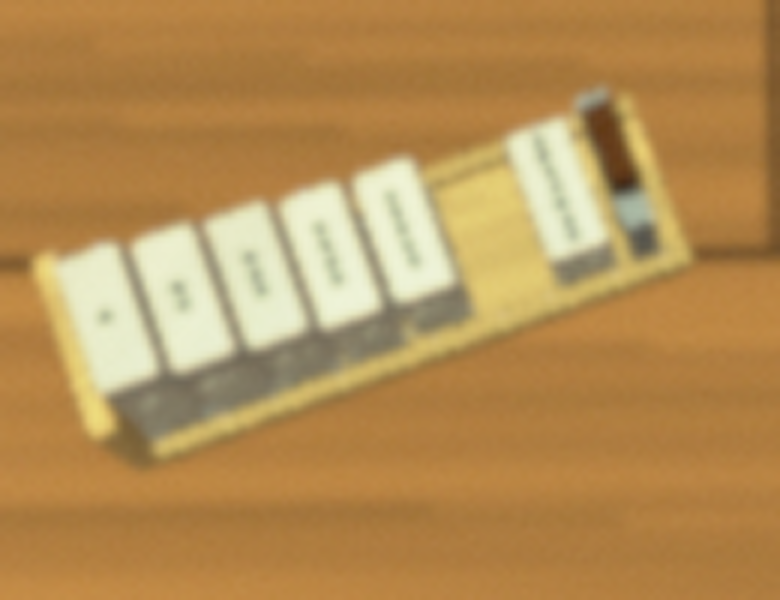

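Tin4 is in between tins 3 and 5. The knocked tin6 measures (488,−150), so I'll grasp it there.

Request:
{"op": "jog_arm", "data": {"motion": [{"travel":[41.5,0.9,0],"roll":0.027,"claw":1},{"travel":[41.6,0.9,0],"roll":0,"claw":1},{"travel":[0,0,45],"roll":0,"claw":1},{"travel":[0,0,45],"roll":0,"claw":1},{"travel":[0,0,45],"roll":0,"claw":1}]}}

```text
clock: 50.85
eef_pos: [490.5, -150.4, 86.5]
orientation: [3.14, -0.001, 1.286]
contact_force: [-0.1, 0.0, -0.3]
finger_gap: 87.2
```

Request:
{"op": "jog_arm", "data": {"motion": [{"travel":[0,0,40],"roll":0,"claw":1},{"travel":[0,0,20],"roll":0,"claw":1},{"travel":[0,0,0],"roll":0,"claw":0.5},{"travel":[0,0,0],"roll":0,"claw":0.5},{"travel":[0,0,0],"roll":0,"claw":0.5}]}}

```text
clock: 51.35
eef_pos: [491.5, -151.4, 29.2]
orientation: [3.139, -0.001, 1.285]
contact_force: [-0.0, 0.4, -0.1]
finger_gap: 70.8
```

Request:
{"op": "jog_arm", "data": {"grip_force": 30, "motion": [{"travel":[0,0,0],"roll":0,"claw":0.5},{"travel":[0,0,0],"roll":0,"claw":0.5},{"travel":[0,0,0],"roll":0,"claw":0.5},{"travel":[0,0,0],"roll":0,"claw":0.5},{"travel":[0,0,0],"roll":0,"claw":0.5}]}}

```text
clock: 51.85
eef_pos: [490.2, -150.8, 28.8]
orientation: [3.141, -0.001, 1.285]
contact_force: [-3.4, 1.7, 7.7]
finger_gap: 59.7
```

Request:
{"op": "jog_arm", "data": {"motion": [{"travel":[0,0,0],"roll":0,"claw":0.5},{"travel":[0,0,0],"roll":0,"claw":0.5},{"travel":[0,0,0],"roll":0,"claw":0.5},{"travel":[0,0,-5],"roll":0,"claw":0.5},{"travel":[0,0,-5],"roll":0,"claw":0.5}]}}

```text
clock: 52.35
eef_pos: [490.1, -151.0, 38.0]
orientation: [3.141, -0.0, 1.285]
contact_force: [0.5, 0.0, -1.8]
finger_gap: 59.8
```

Request:
{"op": "jog_arm", "data": {"motion": [{"travel":[0,0,-45],"roll":0,"claw":0.5},{"travel":[0,0,-45],"roll":0,"claw":0.5},{"travel":[0,0,-40],"roll":0,"claw":0.5},{"travel":[0,0,-20],"roll":0,"claw":0.5},{"travel":[0,0,0],"roll":0,"claw":0.5}]}}

```text
clock: 52.85
eef_pos: [492.3, -151.6, 191.0]
orientation: [3.134, -0.002, 1.285]
contact_force: [-0.2, 1.0, -1.9]
finger_gap: 59.8
```

Request:
{"op": "jog_arm", "data": {"motion": [{"travel":[0,0,0],"roll":0,"claw":0.5},{"travel":[0,0,0],"roll":0,"claw":0.5},{"travel":[0,0,0],"roll":0,"claw":0.5},{"travel":[0,0,0],"roll":0,"claw":0.5},{"travel":[0,0,0],"roll":0,"claw":0.5}]}}

```text
clock: 53.35
eef_pos: [489.6, -151.0, 186.9]
orientation: [-3.14, 0.001, 1.285]
contact_force: [0.6, 0.4, -2.3]
finger_gap: 59.5
```

Run:
```python
from h import *
s=status.state();print(s['eef_pos'],s['orientation'][2],s['finger_gap'])
y=s['orientation'][2];tx=np.array([np.cos(y),np.sin(y)]);ty=np.array([np.sin(y),-np.cos(y)])
t=O-50*D; v=t-s['eef_pos'][:2]; print('to slot6',t,v@tx,v@ty,'roll',y-1.922)
```

```text
[ 489.560901   -151.03511408  186.85072739] 1.2846498004099658 59.50298364214787
to slot6 [632.31   91.955] 273.40182231106957 68.35893769699284 roll -0.6373501995900341
```

Request:
{"op": "jog_arm", "data": {"motion": [{"travel":[39.05,9.7,0],"roll":0,"claw":0.5},{"travel":[39.05,9.7,0],"roll":0,"claw":0.5},{"travel":[39.05,9.7,0],"roll":0,"claw":0.5},{"travel":[39.05,9.7,0],"roll":0,"claw":0.5},{"travel":[39.05,9.7,0],"roll":0,"claw":0.5}]}}

```text
clock: 53.85
eef_pos: [592.2, 24.2, 187.2]
orientation: [-3.141, 0.0, 1.285]
contact_force: [0.3, 0.1, -2.3]
finger_gap: 59.9
```

Request:
{"op": "jog_arm", "data": {"motion": [{"travel":[39.05,9.7,0],"roll":0,"claw":0.5},{"travel":[39.05,9.7,0],"roll":0,"claw":0.5},{"travel":[0,0,0],"roll":-0.127,"claw":0.5},{"travel":[0,0,10],"roll":-0.127,"claw":0.5},{"travel":[0,0,10],"roll":-0.127,"claw":0.5}]}}

```text
clock: 54.35
eef_pos: [632.4, 92.5, 166.7]
orientation: [-3.141, 0.001, 1.672]
contact_force: [0.3, -0.1, -2.6]
finger_gap: 60.2
```

Request:
{"op": "jog_arm", "data": {"motion": [{"travel":[0,0,10],"roll":-0.127,"claw":0.5},{"travel":[0,0,20],"roll":-0.129,"claw":0.5},{"travel":[0,0,0],"roll":0,"claw":0.5},{"travel":[0,0,0],"roll":0,"claw":0.5},{"travel":[0,0,0],"roll":0,"claw":0.5}]}}

```text
clock: 54.85
eef_pos: [632.8, 92.1, 138.5]
orientation: [3.14, 0.0, 1.92]
contact_force: [0.1, -0.6, -2.9]
finger_gap: 59.8
```

Run:
```python
from h import *
s=status.state();print(s['eef_pos'],s['orientation'],loc(s['eef_pos']),s['finger_gap'])
```

```text
[632.84455977  92.10378092 138.46692276] [3.14025790e+00 2.84600982e-04 1.91959714e+00] [  0.6 -50. ] 59.828419664049235
```

Request:
{"op": "jog_arm", "data": {"motion": [{"travel":[0,-0.5,15],"roll":-0.002,"claw":0.5},{"travel":[0,0,15],"roll":0,"claw":0.5},{"travel":[0,0,15],"roll":0,"claw":0.5},{"travel":[0,0,15],"roll":0,"claw":0.5},{"travel":[0,0,15],"roll":0,"claw":0.5}]}}

```text
clock: 55.35
eef_pos: [631.2, 91.9, 60.7]
orientation: [-3.14, -0.0, 1.924]
contact_force: [1.2, -0.1, -1.9]
finger_gap: 59.9
```

Request:
{"op": "jog_arm", "data": {"motion": [{"travel":[0,0,8],"roll":0,"claw":0.5},{"travel":[0,0,5],"roll":0,"claw":0.5},{"travel":[0,0,5],"roll":0,"claw":0.5},{"travel":[0,0,4],"roll":0,"claw":0.5},{"travel":[0,0,0],"roll":0,"claw":0.5}]}}

```text
clock: 55.85
eef_pos: [631.6, 92.0, 40.3]
orientation: [-3.141, -0.0, 1.924]
contact_force: [-0.7, 0.6, -2.1]
finger_gap: 59.5
```

Request:
{"op": "jog_arm", "data": {"motion": [{"travel":[0,0,0],"roll":0,"claw":0.5},{"travel":[0,0,0],"roll":0,"claw":0.5},{"travel":[0,0,0],"roll":0,"claw":0.5},{"travel":[0,0,0],"roll":0,"claw":0.5},{"travel":[0,0,0],"roll":0,"claw":0.5}]}}

```text
clock: 56.35
eef_pos: [631.8, 92.0, 40.7]
orientation: [3.141, -0.0, 1.924]
contact_force: [0.6, 0.4, -2.7]
finger_gap: 59.9
```

Request:
{"op": "jog_arm", "data": {"motion": [{"travel":[0,0,3],"roll":0,"claw":0.5},{"travel":[0,0,2.5],"roll":0,"claw":0.5},{"travel":[0,0,0],"roll":0,"claw":0.5},{"travel":[0,0,0],"roll":0,"claw":1},{"travel":[0,0,0],"roll":0,"claw":1}]}}

```text
clock: 56.85
eef_pos: [632.1, 91.9, 35.4]
orientation: [3.141, 0.0, 1.924]
contact_force: [-0.1, -0.3, 1.6]
finger_gap: 69.2
```

Request:
{"op": "jog_arm", "data": {"motion": [{"travel":[0,0,0],"roll":0,"claw":1},{"travel":[0,0,0],"roll":0,"claw":1},{"travel":[0,0,0],"roll":0,"claw":1},{"travel":[0,0,-10],"roll":0,"claw":1},{"travel":[0,0,-40],"roll":0,"claw":1}]}}

```text
clock: 57.35
eef_pos: [628.3, 91.6, 81.8]
orientation: [-3.133, -0.001, 1.924]
contact_force: [-0.5, 0.7, 0.2]
finger_gap: 87.1
```

Request:
{"op": "jog_arm", "data": {"motion": [{"travel":[0,0,-48],"roll":0,"claw":1},{"travel":[-20,0,0],"roll":0,"claw":1},{"travel":[-20,0,0],"roll":0,"claw":1},{"travel":[-18,0,0],"roll":0,"claw":1},{"travel":[0,0,0],"roll":0,"claw":1}]}}

```text
clock: 57.85
eef_pos: [652.5, 33.6, 134.2]
orientation: [3.141, 0.002, 1.919]
contact_force: [-0.2, -0.1, -0.1]
finger_gap: 86.7
```

Request:
{"op": "jog_arm", "data": {"motion": [{"travel":[0,0,0],"roll":0,"claw":1},{"travel":[0,0,0],"roll":0,"claw":1},{"travel":[0,0,0],"roll":0,"claw":1},{"travel":[0,0,0],"roll":0,"claw":1},{"travel":[0,0,0],"roll":0,"claw":1}]}}

```text
clock: 58.35
eef_pos: [651.7, 38.1, 133.0]
orientation: [3.142, -0.0, 1.925]
contact_force: [-0.1, -0.4, 0.6]
finger_gap: 87.1
```

Run:
```python
from h import *
s=status.state();print(s['eef_pos'],s['orientation'],loc(s['eef_pos']),s['finger_gap'])
c=snap('wrist'); cv2.imwrite('pics/w10.png',c['img'][:,:,::-1])
```

```text
[651.67711345  38.14849835 133.03590984] [ 3.14157320e+00 -2.25458335e-04  1.92465555e+00] [  -0.3 -107.2] 87.1163133449658
```

View pics/w10.png

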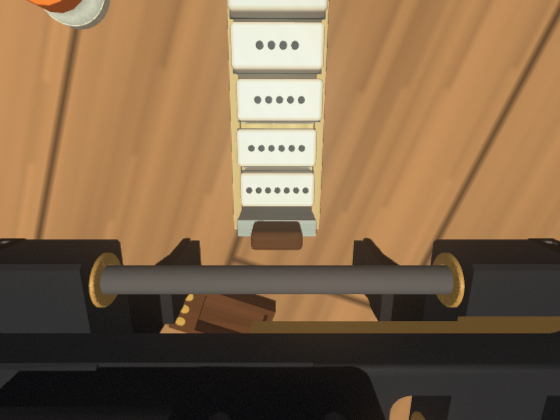

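All seven tins are in order: 4, 5, 6 and 7 show at (277, 45–190), with the follower at (277,230). I'll grip the follower and close the row.

Request:
{"op": "jog_arm", "data": {"motion": [{"travel":[-0.5,0,15],"roll":0.003,"claw":1},{"travel":[0,0,15],"roll":0,"claw":1},{"travel":[0,0,15],"roll":0,"claw":1},{"travel":[0,0,12],"roll":0,"claw":1},{"travel":[0,0,0],"roll":0,"claw":0.2}]}}

```text
clock: 58.9
eef_pos: [650.0, 36.9, 72.9]
orientation: [-3.137, -0.001, 1.921]
contact_force: [-0.2, 0.4, 0.6]
finger_gap: 83.7
```

Request:
{"op": "jog_arm", "data": {"motion": [{"travel":[0,0,0],"roll":0,"claw":0.2},{"travel":[0,0,0],"roll":0,"claw":0.2},{"travel":[0,0,0],"roll":0,"claw":0.2},{"travel":[0,0,0],"roll":0,"claw":0.2},{"travel":[0,0,0],"roll":0,"claw":0.2}]}}

```text
clock: 59.4
eef_pos: [652.2, 37.1, 76.5]
orientation: [3.141, 0.0, 1.921]
contact_force: [-0.6, -0.3, 0.4]
finger_gap: 47.0
```

Request:
{"op": "jog_arm", "data": {"motion": [{"travel":[0,0,0],"roll":0,"claw":0.2},{"travel":[0,0,0],"roll":0,"claw":0.2},{"travel":[0,0,0],"roll":0,"claw":0.2},{"travel":[0,0,0],"roll":0,"claw":0.2},{"travel":[0,0,0],"roll":0,"claw":0.2}]}}

```text
clock: 59.9
eef_pos: [652.1, 37.1, 76.2]
orientation: [3.141, 0.0, 1.921]
contact_force: [1.1, 0.7, 1.0]
finger_gap: 36.2
```

Request:
{"op": "jog_arm", "data": {"motion": [{"travel":[3,0,0],"roll":0,"claw":0.2},{"travel":[3,0,0],"roll":0,"claw":0.2},{"travel":[3,0,0],"roll":0,"claw":0.2},{"travel":[3,0,0],"roll":0,"claw":0.2},{"travel":[3,0,0],"roll":0,"claw":0.2}]}}

```text
clock: 60.4
eef_pos: [647.3, 50.3, 76.3]
orientation: [3.141, 0.002, 1.92]
contact_force: [4.4, -3.2, -0.8]
finger_gap: 35.7
```

Request:
{"op": "jog_arm", "data": {"motion": [{"travel":[2,0,0],"roll":0,"claw":0.2},{"travel":[2,0,0],"roll":0,"claw":0.2},{"travel":[2,0,0],"roll":0,"claw":0.2},{"travel":[1,0,0],"roll":0,"claw":0.2},{"travel":[1,0,0],"roll":0,"claw":0.2}]}}

```text
clock: 60.9
eef_pos: [645.0, 56.8, 76.3]
orientation: [3.14, 0.003, 1.92]
contact_force: [5.5, -4.8, -1.0]
finger_gap: 35.2
```

Run:
```python
from h import *
s=status.state();f=s['contact_force'];print(loc(s['eef_pos']),s['eef_pos'],s['finger_gap'],'F along row',f[:2]@D,f)
```

```text
[ -0.2 -87.3] [644.95590022  56.81558601  76.25479998] 35.20246388617349 F along row -6.421424307807434 [ 5.46620996 -4.83539763 -1.03984656]
```

Request:
{"op": "jog_arm", "data": {"motion": [{"travel":[1,0,0],"roll":0,"claw":0.2},{"travel":[1,0,0],"roll":0,"claw":0.2},{"travel":[1,0,0],"roll":0,"claw":0.2},{"travel":[1,0,0],"roll":0,"claw":0.2},{"travel":[0,0,0],"roll":0,"claw":0.2}]}}

```text
clock: 61.4
eef_pos: [643.9, 59.8, 76.2]
orientation: [3.14, 0.004, 1.919]
contact_force: [4.5, -5.6, -1.0]
finger_gap: 35.5
```

Request:
{"op": "jog_arm", "data": {"motion": [{"travel":[1,0,0],"roll":0,"claw":0.2},{"travel":[1,0,0],"roll":0,"claw":0.2},{"travel":[1,0,0],"roll":0,"claw":0.2},{"travel":[0,0,0],"roll":0,"claw":0.2},{"travel":[0,0,0],"roll":0,"claw":0.2}]}}

```text
clock: 61.9
eef_pos: [643.1, 61.9, 76.2]
orientation: [3.14, 0.005, 1.919]
contact_force: [6.8, -7.1, -2.6]
finger_gap: 35.4
```

Run:
```python
from h import *
s=status.state();f=s['contact_force'];print(loc(s['eef_pos']),s['eef_pos'],s['finger_gap'],'F along row',f[:2]@D,f)
```

```text
[ -0.2 -81.9] [643.11729534  61.89120678  76.23503433] 35.37622659117251 F along row -9.032961487332772 [ 6.82669956 -7.11812919 -2.56880466]
```

Request:
{"op": "jog_arm", "data": {"motion": [{"travel":[1,0,0],"roll":0,"claw":0.2},{"travel":[1,0,0],"roll":0,"claw":0.2},{"travel":[1,0,0],"roll":0,"claw":0.2},{"travel":[0,0,0],"roll":0,"claw":0.2},{"travel":[0,0,0],"roll":0,"claw":0.2}]}}

```text
clock: 62.4
eef_pos: [642.3, 64.0, 76.3]
orientation: [3.14, 0.006, 1.919]
contact_force: [7.0, -8.0, -3.3]
finger_gap: 35.7
```

Request:
{"op": "jog_arm", "data": {"motion": [{"travel":[1,0,0],"roll":0,"claw":0.2},{"travel":[1,0,0],"roll":0,"claw":0.2},{"travel":[1,0,0],"roll":0,"claw":0.2},{"travel":[0,0,0],"roll":0,"claw":0.2},{"travel":[0,0,0],"roll":0,"claw":0.2}]}}

```text
clock: 62.9
eef_pos: [642.1, 64.6, 76.2]
orientation: [3.139, 0.009, 1.918]
contact_force: [9.3, -11.1, -5.5]
finger_gap: 35.6
```

Run:
```python
from h import *
s=status.state();f=s['contact_force'];print(loc(s['eef_pos']),s['eef_pos'],s['finger_gap'],'F along row',f[:2]@D,f)
c=snap('top'); cv2.imwrite('pics/t10.png',cv2.resize(c['img'][140:240,140:270],None,fx=6,fy=6,interpolation=cv2.INTER_CUBIC)[:,:,::-1])
```

```text
[ -0.2 -79. ] [642.06086017  64.64966459  76.21775194] 35.55510403586467 F along row -13.600442929709997 [  9.3409697  -11.06111531  -5.45194526]
```

Request:
{"op": "jog_arm", "data": {"motion": [{"travel":[1,0,0],"roll":0,"claw":0.2},{"travel":[1,0,0],"roll":0,"claw":0.2},{"travel":[1,0,0],"roll":0,"claw":0.2},{"travel":[1,0,0],"roll":0,"claw":0.2},{"travel":[0,0,0],"roll":0,"claw":0.2}]}}

```text
clock: 63.45
eef_pos: [642.0, 64.8, 76.3]
orientation: [3.138, 0.014, 1.915]
contact_force: [13.3, -15.5, -7.2]
finger_gap: 35.8
```

Request:
{"op": "jog_arm", "data": {"motion": [{"travel":[-2,0,0],"roll":0,"claw":0.2},{"travel":[-2,0,0],"roll":0,"claw":0.2},{"travel":[-2,0,0],"roll":0,"claw":0.2},{"travel":[0,0,0],"roll":0,"claw":0.2},{"travel":[0,0,0],"roll":0,"claw":0.2}]}}

```text
clock: 63.95
eef_pos: [642.1, 64.8, 76.3]
orientation: [3.14, 0.006, 1.918]
contact_force: [7.7, -7.3, -3.7]
finger_gap: 35.8
```

Run:
```python
from h import *
s=status.state();f=s['contact_force'];print(loc(s['eef_pos']),s['finger_gap'],'F along row',f[:2]@D,f)
```

```text
[ -0.2 -78.9] 35.77626823692039 F along row -9.476532979753857 [ 7.66242472 -7.28419042 -3.68829795]
```

The row is closed: 4 mm more of command moved nothing, and the force rose to about 20 N. I'll relax, release, rise clear and check.

Request:
{"op": "jog_arm", "data": {"motion": [{"travel":[-1.5,0,0],"roll":0,"claw":0.2},{"travel":[-1.5,0,0],"roll":0,"claw":0.2},{"travel":[0,0,0],"roll":0,"claw":1},{"travel":[0,0,0],"roll":0,"claw":1},{"travel":[0,0,0],"roll":0,"claw":1}]}}

```text
clock: 64.45
eef_pos: [640.3, 67.6, 75.6]
orientation: [-3.14, -0.002, 1.922]
contact_force: [0.2, 0.8, -1.1]
finger_gap: 52.3
```

Request:
{"op": "jog_arm", "data": {"motion": [{"travel":[0,0,0],"roll":0,"claw":1},{"travel":[0,0,0],"roll":0,"claw":1},{"travel":[0,0,-10],"roll":0,"claw":1},{"travel":[0,0,-40],"roll":0,"claw":1},{"travel":[0,0,-40],"roll":0,"claw":1}]}}

```text
clock: 64.95
eef_pos: [640.5, 66.0, 166.9]
orientation: [-3.14, -0.0, 1.921]
contact_force: [0.4, 0.5, 0.2]
finger_gap: 85.1
```

Request:
{"op": "jog_arm", "data": {"motion": [{"travel":[0,0,-40],"roll":0,"claw":1},{"travel":[0,-20,-40],"roll":0,"claw":1},{"travel":[-40,-25,0],"roll":0,"claw":1},{"travel":[-40,-25,0],"roll":0,"claw":1},{"travel":[-40,-25,0],"roll":0,"claw":1}]}}

```text
clock: 65.45
eef_pos: [592.9, -80.5, 247.6]
orientation: [3.139, 0.0, 1.922]
contact_force: [1.1, 0.2, -0.4]
finger_gap: 87.1
```

Request:
{"op": "jog_arm", "data": {"motion": [{"travel":[-20,-30,0],"roll":0,"claw":1},{"travel":[0,0,0],"roll":0,"claw":1},{"travel":[0,0,0],"roll":0,"claw":1},{"travel":[0,0,0],"roll":0,"claw":1},{"travel":[0,0,0],"roll":0,"claw":1}]}}

```text
clock: 65.95
eef_pos: [572.5, -106.4, 246.1]
orientation: [3.141, -0.0, 1.924]
contact_force: [0.5, 0.4, 0.2]
finger_gap: 87.1
```

Run:
```python
from h import *
s=status.state();print(s['eef_pos'],s['contact_force'],s['clock'])
c=snap('top'); a=c['img'][140:240,140:270];b=c['img'][140:240,270:400]
cv2.imwrite('pics/t11.png',cv2.resize(np.vstack([a,b]),None,fx=3,fy=3,interpolation=cv2.INTER_CUBIC)[:,:,::-1])
```

```text
[ 572.54158527 -106.39171193  246.05542901] [0.51514303 0.41157701 0.22644189] 65.95
```

View pics/t11.png

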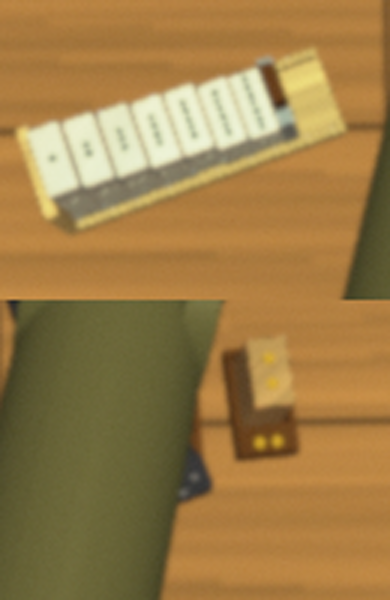

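The row 1–7 is closed against the end wall with the follower on tin7, and the spacer stands in the two-stud pocket. I'll hand in.

```bash
python3 -c "
from h import *
print(manip.sign_off())"
```

```text
the job is handed in; nothing more can be done
None
```

The job is handed in at about 66 s on the robot's clock. I slid the follower back and stood the spacer in the two-stud pocket. Then I spread tins 3, 5 and 7, set tins 2, 4 and 6 in their slots, and closed the row with the follower.

**Last checks:**
- **Row:** the final top view shows tins 1–7 upright and in order, close together against the end wall, with the follower on tin7. In the last push, 4 mm more of command moved nothing and the force along the row rose to about 20 N.
- **Spacer:** it is upright in the two-stud pocket, as also seen right after I released it.
- **Robot:** the gripper is clear of everything, with contact force near zero. I did not measure the bystanders at the end.

**What went wrong or disagreed on the way:**
- My first drag of the follower missed because the fingers had not finished closing, so I repeated it.
- Tins 5 and 3 slipped about 8 mm in the grip while I spread them, so I slid them again.
- Tin6 was knocked aside during the run and had to be found again.
- The top and wrist cameras disagreed by 2–5 mm; I used the wrist values.

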